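# Stack tiles on the drying plate and set its timer by clicks

## Task

Turn the timer dial back to its off stop; stack all the clay tiles in one pile in the middle of the drying plate, all lying the same way round, and tap the pile until the edges are flush. Set the dial forward from off by one click for each tile in the pile, then, with the pile squared and the dial set, press the start button fully in and let go. Leave the glaze jar and the stamp where they are.

Things in the scene. Friction and masses are not known exactly. Their poses are not given: they have to be found in the camera images.
- tile1: plain terracotta clay tile, 64 mm along its own x, 52 mm along its own y and 7 mm thick, about 60 g; all tiles are alike. Origin: centre of its underside; z up. Lies flat on the bench at the start. Three to five tiles are there; the state gives None for an absent one.
- tile2: plain terracotta clay tile, 64 mm along its own x, 52 mm along its own y and 7 mm thick, about 60 g; all tiles are alike. Origin: centre of its underside; z up. Lies flat on the bench at the start. Three to five tiles are there; the state gives None for an absent one.
- tile3: plain terracotta clay tile, 64 mm along its own x, 52 mm along its own y and 7 mm thick, about 60 g; all tiles are alike. Origin: centre of its underside; z up. Lies flat on the bench at the start. Three to five tiles are there; the state gives None for an absent one.
- tile4: plain terracotta clay tile, 64 mm along its own x, 52 mm along its own y and 7 mm thick, about 60 g; all tiles are alike. Origin: centre of its underside; z up. Lies flat on the bench at the start. Three to five tiles are there; the state gives None for an absent one.
- tile5: plain terracotta clay tile, 64 mm along its own x, 52 mm along its own y and 7 mm thick, about 60 g; all tiles are alike. Origin: centre of its underside; z up. Lies flat on the bench at the start. Three to five tiles are there; the state gives None for an absent one.
- drying_plate: low aluminium drying plate fixed to the bench, 140 mm along its x, 120 mm along its y, flat top 12 mm above its origin. Origin: centre of its underside, on the bench; z up.
- timer_box: grey timer box fixed to the bench, 110 mm along its x, 180 mm along its y, top 55 mm above its origin, the centre of its underside. The dial's axis is at its x = 0, y = +45 mm, the start button at x = 0, y = -55 mm. Thirteen white ticks, 20 degrees apart, surround the dial; the long one, on the box's -x side, is off.
- timer_dial (a joint): angle of the timer dial, rad: 0 at its off stop, growing clockwise seen from above, at most 4.19. It clicks every 20 degrees (0.349 rad): let go, it springs into the nearest whole click; passing one takes about 0.1 N m. A white pointer line marks the end of the bar that points to the box's -x side at 0. It starts at 6 to 9 clicks.
- dial_grip (a point): point to grip on the dial: on its vertical axis, in the middle of a bar 46 mm long along this point's own x, 12 mm wide along its own y and 24 mm tall (from 15 mm below this point to 10 mm above it); the bar turns with the dial. A collar of 24 mm radius lies below the bar, 6 mm high over the box.
- start_button_top (a point): centre of the top face of the round grey start button, 28 mm across, pressed straight down.
- start_button (a joint): travel of the start button, m: 0 out, 0.006 fully in; springs back; fully in takes 5 N.
- glaze_jar: glaze jar, 65 mm across and 91 mm tall, a bystander behind the tiles. Origin: centre of its underside.
- stamp: wooden stamp standing upright, 24 mm across and 62 mm tall, a bystander behind the plate. Origin: centre of its underside.
Things that resemble listed ones, but are neither listed nor needed, are in the scene too. What is shaped like the tile2 but black or blue is not meant.

How it is judged (in metres and radians):
On the way, in this order (a step that is already met when the one before it is completed fails the run):
1. the dial is turned back to its off stop (value of joint timer_dial below 0.1 rad), for 0.2 s.
2. all tiles stand in one flush pile in the middle of the plate and the dial is one click from off for each tile (horizontal distance between tile1 and tile2 below 0.003 m and horizontal distance between each of tile1, tile2 and tile3 below 0.003 m and horizontal distance between each of tile1, tile2, tile3 and tile4 below 0.003 m and horizontal distance between each of tile1, tile2, tile3, tile4 and tile5 below 0.003 m and angle between the x axis of tile1 and the x axis of tile2, either way round below 0.06 rad and angle between the x axis of each of tile1, tile2 and the x axis of tile3, either way round below 0.06 rad and angle between the x axis of each of tile1, tile2, tile3 and the x axis of tile4, either way round below 0.06 rad and angle between the x axis of each of tile1, tile2, tile3, tile4 and the x axis of tile5, either way round below 0.06 rad and horizontal distance between each of tile1, tile2, tile3, tile4, tile5 and drying_plate below 0.02 m and z of each of tile1, tile2, tile3, tile4, tile5 in the frame of drying_plate above 0.009 m and angle between each of tile1, tile2, tile3, tile4, tile5's own z axis and vertical below 0.06 rad and ((z of each of tile1, tile2, tile3, tile4, tile5 in the frame of drying_plate below 0.029 m and z of any of tile1, tile2, tile3, tile4, tile5 in the frame of drying_plate above 0.023 m and value of joint timer_dial between 0.947198 and 1.1472 rad) or (z of each of tile1, tile2, tile3, tile4, tile5 in the frame of drying_plate below 0.036 m and z of any of tile1, tile2, tile3, tile4, tile5 in the frame of drying_plate above 0.03 m and value of joint timer_dial between 1.29626 and 1.49626 rad) or (z of each of tile1, tile2, tile3, tile4, tile5 in the frame of drying_plate below 0.043 m and z of any of tile1, tile2, tile3, tile4, tile5 in the frame of drying_plate above 0.037 m and value of joint timer_dial between 1.64533 and 1.84533 rad))), for 0.3 s.
3. with the pile squared and the dial set, the start button is pressed fully in (all of step 2 and value of joint start_button above 0.0045 m), for 0.05 s.
At the end, for the whole second after the job is handed in: All tiles lie flat in one pile within 20 mm of the plate's middle, centres within 3 mm of one another seen from above, edges parallel within 0.06 rad, same way round; dial within 0.1 rad of one click (0.349 rad) per tile; button out again; all at rest (all of step 2 and value of joint start_button below 0.0015 m and linear speed of each of tile1, tile2, tile3, tile4, tile5 below 0.02 m/s); the robot touches nothing.
It fails at once if the glaze jar is moved by more than 30 mm or tipped (distance of glaze_jar from where it was at the start of the episode above 0.03 m or angle between glaze_jar's own z axis and vertical above 0.5 rad).
It fails at once if the stamp is moved by more than 30 mm or tipped (distance of stamp from where it was at the start of the episode above 0.03 m or angle between stamp's own z axis and vertical above 0.5 rad).
Of tile1, tile2, tile3, tile4, tile5 only 3 to 5 are there at a start; the rules pass over those that are not, and their reading is None.
At some moment in a run one of tile1, tile2, tile3, tile4, tile5 may be knocked a few centimetres aside while the robot is not near it.
Once in a run the grip may slacken for a moment while it holds something.
It also fails if it takes over 210 s, if anything falls off the work surface, if the arm or the gripper's body presses on something with over 40 N, if the wrist force passes 120 N, or if a joint passes its speed limit or range.

## Robot

A 6-joint arm with a two-finger parallel gripper is mounted at the origin on a cart in front of the work surface, level with it; the furniture and walls round the work are solid. World frame = base frame: x ahead of the robot, y to its left, z up, the work surface at z = 0. Lengths are in mm, angles in rad, forces in N, time in s.
With the tool pointing down it reaches from about 350 to 975 mm from the base axis. Payload 7.1 kg.
Tool frame: the origin (TCP) lies midway between the tips of the shut fingers; the grasp point (between the pads) lies 19 mm behind it (ctrl.hold_point_z is the distance from the TCP to the grasp point, in mm); x points along the fingers, y is the direction in which the jaws open and shut, and the axes are right-handed (so a half turn about x gives the same grasp; the last joint's range is limited). The gripper opens to 88 mm and grips with 3 to 60 N. Pads are 20 mm wide; open, the fingers measure 115 mm over their backs; the gripper's body (75 mm by 178 mm) begins 61 mm behind the grasp point.
Start: joints at [1.253, 0.423, 1.63, -0, 1.089, -0.019], TCP at [183.952, 597.299, 199.475] pointing down, gripper open.
Joint ranges: [-3, 3], [-0.9, 2.11], [0.09, 2.58], [-1.31, 4.45], [0.11, 2.69], [-2.54, 2.54]. Speed limits (rad/s): [2.39, 2.39, 3.01, 3.14, 3.14, 3.14].

## Interface

Orientations are given as a rotation vector (axis times angle).
In Python, from workcell import ctrl, get_image, calibration gives the robot as it stands.
- The arm moves only by the tool move_arm, never from a script. Its argument "rows" is a list of rows, each a list of 5 numbers: the shift along the world's x, y, z in mm, then the turn about the world's z in rad, then the closure, from -1 (fully open) to 1 (shut). In form: [[tx, ty, tz, roll, jaw], ...]. A call has 1 to 12 rows; each row is the pose to reach, as a shift and turn from the pose measured when the call began; what a row does not reach only later rows make up. A row lasts 1/8 s, in which the tool goes at most 62.5 mm and 10.7 degrees, less where a joint would pass 70% of its speed; a pose out of reach is approached as far as the arm can. A call with a gripper value outside its range is refused whole. The fingers move at their own pace and stop on an object; the grip force is fixed at half the most. Time passes only in rows, so rows that repeat a pose let the fingers close. It gives the time, the measured TCP pose, the force and the opening at its end, in the units of the state.
- ctrl.get_obs(): the state, without advancing time (a new reading comes with each control period).
- get_image(name): name is "side" or "top" or "wrist"; returns the picture (400x640x3 uint8, blue, green, red); there is no depth.
- calibration(name): a dict with "fx", "fy", "cx", "cy" (pixels), "view" (4x4, takes a point from world to camera coordinates); the wrist camera has in their place "T_tool_cam" (4x4, takes a point from camera to tool coordinates, whose origin is the TCP and whose axes are the tool frame's). Camera axes: x right, y up, looking along -z (the intrinsics and any distortion apply to the point x, -y, -z); pixel columns grow to the right and rows downward; lengths in mm; the calibration is good to about 2 mm. A picture is of the moment at which its call begins: read the wrist's pose just before it. calibration takes no time and is no camera call.
- ctrl.close_job(): hands the job in, once; it reports no verdict.
The state is a dict: "t": time; "qpos": joint angles; "qvel": joint speeds; "joint_torque": joint torques, N m; "ee_pos": TCP position; "orientation": TCP orientation; "ft_force": force on the tool from outside, world axes, zero at the start; "moment": the same for the moment, N m; "width": finger opening in mm.
Only numpy, scipy, OpenCV 4.12 (cv2) and the standard library are available. Lean on these libraries where they do the work, as an engineer would, in place of code of your own. Each camera call takes 0.05 s, during which the arm holds its last target.

## Working session

There is one attempt and no reset: what is moved stays moved. The work goes in short steps, Python scripts to look and compute and a tool call to move; the robot and the scene stay as the last step left them, time stands still between calls to the robot, and variables do not carry over. Pictures are saved under pics/ and viewed, and the job is handed in when it is done.

Besides the shell and the picture viewer there is one more tool, called after "Request:" in YAML: its name, and indented under it one key for each argument. move_arm: Moves the arm, as the interface text tells. Its arguments: {"type":"object","properties":{"rows":{"type":"array"}},"required":["rows"]}

```bash
ls; mkdir -p pics; python3 - <<'E'
from workcell import ctrl,get_image,calibration
import cv2
print(ctrl.get_obs())
for n in("side","top","wrist"):
    cv2.imwrite(f"pics/a_{n}.png",get_image(n)); print(n,calibration(n))
print(ctrl.hold_point_z)
E
```

```text
pics
{'t': 0.0, 'qpos': array([ 1.25298875e+00,  4.23815548e-01,  1.63067567e+00, -1.93538165e-05,
        1.08856713e+00, -1.89934050e-02]), 'qvel': array([-0.00136933, -0.00103793,  0.00039924, -0.00014166, -0.00021848,
       -0.00011871]), 'joint_torque': array([-1.55672231e-03, -5.44638383e+01, -2.73658866e+01,  6.42588688e-02,
        2.26851652e-02, -1.08849135e-04]), 'ee_pos': array([183.78993721, 596.7669899 , 198.7231277 ]), 'orientation': array([ 0.23338994,  1.55827219, -0.23567122]), 'ft_force': array([-0.01682068,  0.14464517, -0.15650224]), 'moment': array([0.02825419, 0.00787644, 0.03167506]), 'width': 87.62625257188941}
side {'fx': 428.76686730008294, 'fy': 428.76686730008294, 'cx': 326.1205814331106, 'cy': 198.39465167407755, 'view': array([[ 9.05111723e-01, -4.24437371e-01, -2.50137210e-02,
        -5.00941934e+02],
       [ 1.83101263e-01,  3.36014798e-01,  9.23887430e-01,
        -1.96660948e+02],
       [-3.83727372e-01, -8.40801387e-01,  3.81845952e-01,
        -1.04268384e+03],
       [ 0.00000000e+00,  0.00000000e+00,  0.00000000e+00,
         1.00000000e+00]
[... 243 characters left out ...]
2,  1.15384881e-01,
        -5.98731860e+02],
       [-1.15100046e-01,  1.42771988e-02,  9.93251298e-01,
        -1.23056973e+03],
       [ 0.00000000e+00,  0.00000000e+00,  0.00000000e+00,
         1.00000000e+00]])}
wrist {'fx': 349.6947094519022, 'fy': 349.6947094519022, 'cx': 318.3592086189824, 'cy': 196.72290660593907, 'T_tool_cam': array([[-1.23305595e-03,  2.44128956e-01, -9.69741993e-01,
        -1.84999600e+02],
       [ 9.99999217e-01,  9.39971443e-05, -1.24786548e-03,
        -1.17977103e-01],
       [-2.13487119e-04, -9.69742772e-01, -2.44128881e-01,
        -6.77300263e+01],
       [ 0.00000000e+00,  0.00000000e+00,  0.00000000e+00,
         1.00000000e+00]])}
18.700000000000003
```

View pics/a_top.png

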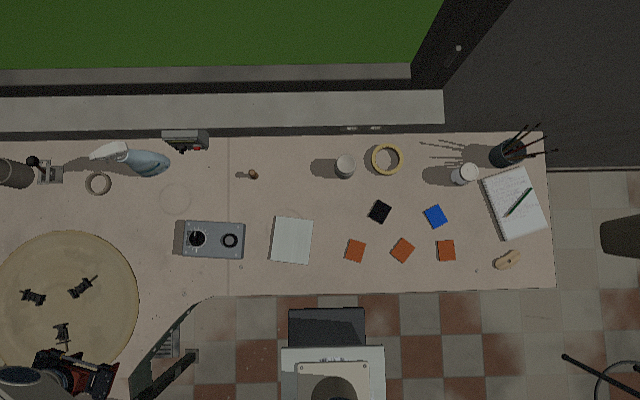

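View pics/a_side.png

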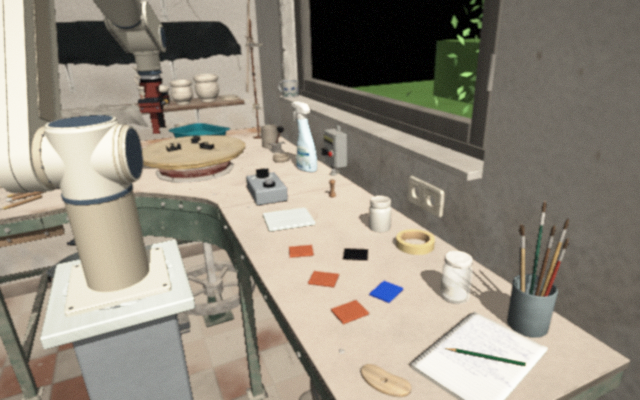

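View pics/a_wrist.png

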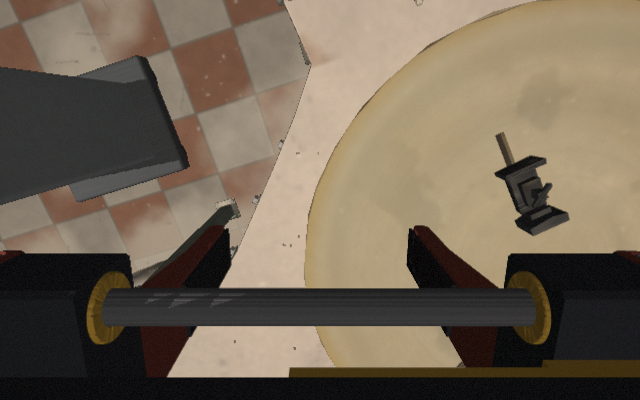

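```bash
cat > h.py <<'E'
import numpy as np, cv2
from scipy.spatial.transform import Rotation as Ro
from workcell import ctrl,get_image,calibration
class Cam:
    def __init__(s,n):
        c=calibration(n); s.c=c
        s.K=np.array([[c['fx'],0,c['cx']],[0,c['fy'],c['cy']],[0,0,1.]])
        if n=='wrist':
            o=ctrl.get_obs(); T=np.eye(4); T[:3,:3]=Ro.from_rotvec(o['orientation']).as_matrix(); T[:3,3]=o['ee_pos']
            s.T=T@c['T_tool_cam']
        else: s.T=np.linalg.inv(c['view'])
        s.d=next((np.array(v,float) for k,v in c.items() if 'dist' in k),None)
    def ray(s,uv):
        uv=np.atleast_2d(np.array(uv,float))
        p=cv2.undistortPoints(uv[:,None],s.K,s.d)[:,0]
        D=np.c_[p[:,0],-p[:,1],-np.ones(len(p))]
        return s.T[:3,3],D@s.T[:3,:3].T
    def plane(s,uv,z):
        o,D=s.ray(uv); return o+D*((z-o[2])/D[:,2])[:,None]
    def px(s,P):
        P=np.atleast_2d(P); q=(P-s.T[:3,3])@s.T[:3,:3]
        return np.c_[s.K[0,0]*q[:,0]/-q[:,2]+s.K[0,2], s.K[1,1]*-q[:,1]/-q[:,2]+s.K[1,2]]
def shot(n,name):
    c=Cam(n); im=get_image(n); cv2.imwrite(f'pics/{name}.png',im); return c,im
def tiles(im,c,z=7,amin=40):
    h=cv2.cvtColor(im,cv2.COLOR_BGR2HSV)
    m=((h[...,0]<14)|(h[...,0]>176))&(h[...,1]>140)&(h[...,2]>60)
    m=cv2.morphologyEx(m.astype(np.uint8)*255,cv2.MORPH_OPEN,np.ones((3,3)))
    cs,_=cv2.findContours(m,cv2.RETR_EXTERNAL,cv2.CHAIN_APPROX_NONE)
    out=[]
    for k in cs:
        if cv2.contourArea(k)<amin: continue
        P=c.plane(k[:,0].astype(float),z)[:,:2].astype(np.float32)
        r=cv2.minAreaRect(P); (cx,cy),(w,hh),a=r
        if w<hh: w,hh,a=hh,w,a+90
        out.append((cx,cy,w,hh,(a+90)%180-90,k))
    return out
def jaw():
    R=Ro.from_rotvec(ctrl.get_obs()['orientation']).as_matrix(); return R
E
python3 - <<'E'
from h import *
c=Cam('top'); im=cv2.imread('pics/a_top.png')
for t in tiles(im,c): print(np.round(t[:5],1), t[5].mean(0))
print('jaw\n',jaw().round(3))
print('dial',c.plane([[197,239]],80),'btn',c.plane([[230,240]],60),'plate',c.plane([[292,240]],12))
print('stamp',c.plane([[253,175]],30),'jar',c.plane([[345,160]],91),c.plane([[463,170]],91))
print('blk/blue',c.plane([[379,212],[435,216]],7))
x=cv2.resize(im[190:290,160:480],None,fx=2.5,fy=2.5,interpolation=cv2.INTER_CUBIC);cv2.imwrite('pics/b.png',x)
E
```

```text
[ 436.7 -367.8   62.    50.6    3.7] [[446.19402985 250.10447761]]
[441.7 -81.2  61.5  51.1 -18.5] [[355.12698413 250.33333333]]
[ 439.4 -229.6   62.2   50.9  -39.4] [[402.38888889 250.09259259]]
jaw
 [[-0.     0.294  0.956]
 [-0.001  0.956 -0.294]
 [-1.    -0.001  0.   ]]
dial [[486.24986726 392.26561268  80.        ]] btn [[481.58448039 299.11801041  60.        ]] plate [[478.33946644 115.52173661  12.        ]]
stamp [[683.70980441 233.76734872  30.        ]] jar [[712.68424907 -51.44674751  91.        ]] [[ 674.94921762 -405.76399806   91.        ]]
blk/blue [[ 560.68924549 -161.31603901    7.        ]
 [ 544.12149883 -338.85369377    7.        ]]
```

View pics/b.png

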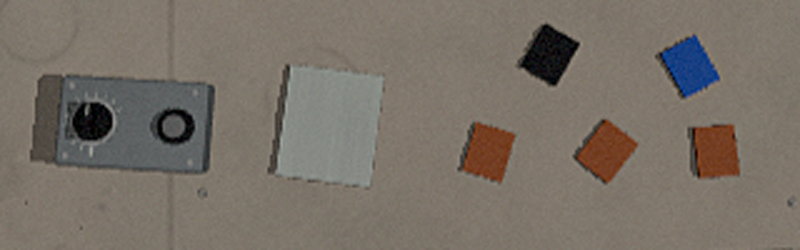

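Request:
move_arm:
  rows:
    - [55,-35,10,0.1,-1]
    - [110,-70,20,0.2,-1]
    - [165,-105,30,0.3,-1]
    - [220,-140,30,0.3,-1]
    - [275,-175,30,0.3,-1]
    - [325,-200,30,0.3,-1]
    - [325,-200,30,0.3,-1]
    - [325,-200,30,0.3,-1]

```text
t: 1.15
ee_pos: [508.6, 396.5, 228.4]
orientation: [-0.001, 1.572, -0.001]
ft_force: [0.4, -0.5, -0.3]
width: 87.7
```

```bash
python3 - <<'E'
from h import *
c,im=shot('wrist','c'); print(ctrl.get_obs()['ee_pos'],jaw().round(3))
E
```

```text
[507.83762634 397.14857895 228.45952975] [[-0.001 -0.001  1.   ]
 [-0.001  1.     0.001]
 [-1.    -0.001 -0.001]]
```

View pics/c.png

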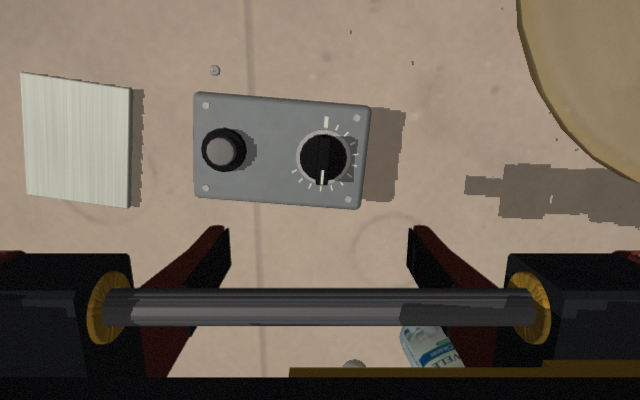

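```bash
python3 - <<'E'
from h import *
im=cv2.imread('pics/c.png');c=Cam('wrist')
cv2.imwrite('pics/c2.png',cv2.resize(im[85:215,185:385],None,fx=4,fy=4,interpolation=cv2.INTER_CUBIC))
g=im.astype(int)
h=cv2.cvtColor(im,cv2.COLOR_BGR2HSV)
print(h[110,280],h[50,300],h[150,80],h[160,390])
# box by colour
m=((h[...,0]>85)&(h[...,0]<130)&(h[...,2]>60)&(h[...,2]<170)).astype(np.uint8)*255
m[230:]=0
m=cv2.morphologyEx(m,cv2.MORPH_CLOSE,np.ones((9,9)))
cs,_=cv2.findContours(m,cv2.RETR_EXTERNAL,cv2.CHAIN_APPROX_NONE)
for k in cs:
    if cv2.contourArea(k)>2000:
        P=c.plane(k[:,0],55)[:,:2].astype(np.float32);print(cv2.boundingRect(k),cv2.minAreaRect(P))
E
```

```text
[ 75   4 121] [ 16  56 164] [ 34  21 182] [ 16  55 106]
(194, 93, 176, 116) ((483.9476318359375, 357.7255859375), (175.00001525878906, 106.31836700439453), 85.43546295166016)
```

View pics/c2.png

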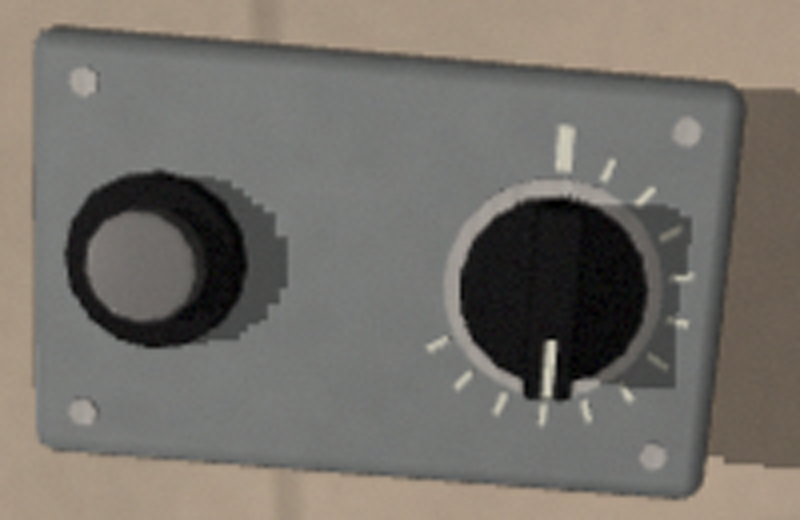

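```bash
python3 - <<'E'
from h import *
print(ctrl.get_obs()['qpos'].round(3))
c=Cam('wrist')
o=np.array([484,357.7]);y=np.array([.08,.997]);d=o+45*y;b=o-55*y;print(d,b)
print(c.px([[*d,86],[*d,61],[*b,62],[*b,75]]), 'in crop', (c.px([[*d,86],[*d,61],[*b,70]])-[185,85])*4)
E
```

```text
[ 0.645  0.424  1.557 -0.     1.162 -0.926]
[487.6   402.565] [479.6   302.865]
[[323.61464372 160.74612204]
 [323.26441125 157.19617522]
 [223.85269288 149.22029025]
 [220.32056269 150.72096081]] in crop [[554.45857486 302.98448815]
 [553.05764502 288.78470087]
 [146.83931408 260.52285402]]
```

Request:
move_arm:
  rows:
    - [0,0,0,-0.18,-1]
    - [0,0,0,-0.36,-1]
    - [0,0,0,-0.54,-1]
    - [0,0,0,-0.72,-1]
    - [0,0,0,-0.9,-1]
    - [0,0,0,-1.08,-1]
    - [0,0,0,-1.26,-1]
    - [0,0,0,-1.44,-1]
    - [-5,2,-20,-1.62,-1]
    - [-10,3,-40,-1.8,-1]
    - [-15,4,-60,-1.98,-1]
    - [-20,5,-80,-2.16,-1]

```text
t: 2.7
ee_pos: [485.7, 403.5, 148.0]
orientation: [1.631, 0.871, -1.63]
ft_force: [0.1, -0.1, 1.2]
width: 88.0
```

Request:
move_arm:
  rows:
    - [0,0,0,-0.18,-1]
    - [0,0,0,-0.36,-1]
    - [0,0,0,-0.54,-1]
    - [0,0,0,-0.72,-1]
    - [0,0,0,-0.9,-1]
    - [0,0,0,-1.06,-1]
    - [0,0,0,-1.06,-1]
    - [0,0,0,-1.06,-1]

```text
t: 3.7
ee_pos: [484.7, 404.2, 148.1]
orientation: [-2.183, 0.081, 2.181]
ft_force: [0.4, 0.3, 0.3]
width: 87.7
```

```bash
python3 - <<'E'
from h import *
c,im=shot('wrist','d'); o=ctrl.get_obs();print(o['ee_pos'],o['qpos'].round(3),jaw().round(3))
print(c.px([[487.6,402.6,86]]))
E
```

```text
[484.94938393 404.0720753  148.05231798] [6.750e-01 4.900e-01 1.654e+00 1.000e-03 9.950e-01 2.323e+00] [[ 0.001 -0.077 -0.997]
 [ 0.002 -0.997  0.077]
 [-1.    -0.002 -0.001]]
[[321.13144514 196.42515442]]
```

View pics/d.png

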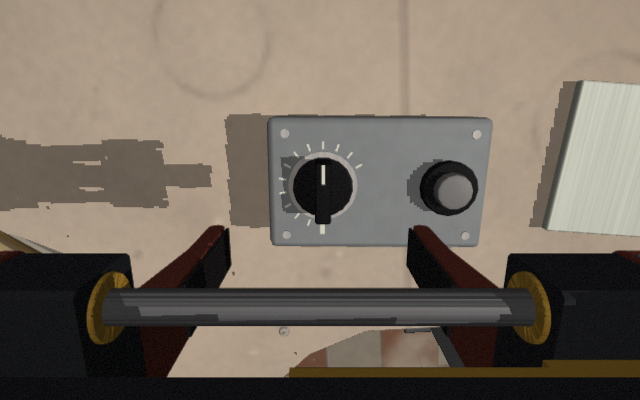

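```bash
python3 - <<'E'
from h import *
im=cv2.imread('pics/d.png');c=Cam('wrist')
cv2.imwrite('pics/d2.png',cv2.resize(im[110:250,260:500],None,fx=3.3,fy=3.3,interpolation=cv2.INTER_CUBIC))
print(c.px([[487.6,402.6,61]]),c.plane([[322.5,187]],61))
E
```

```text
[[320.79642558 189.17752019]] [[489.26980738 401.11397631  61.        ]]
```

View pics/d2.png

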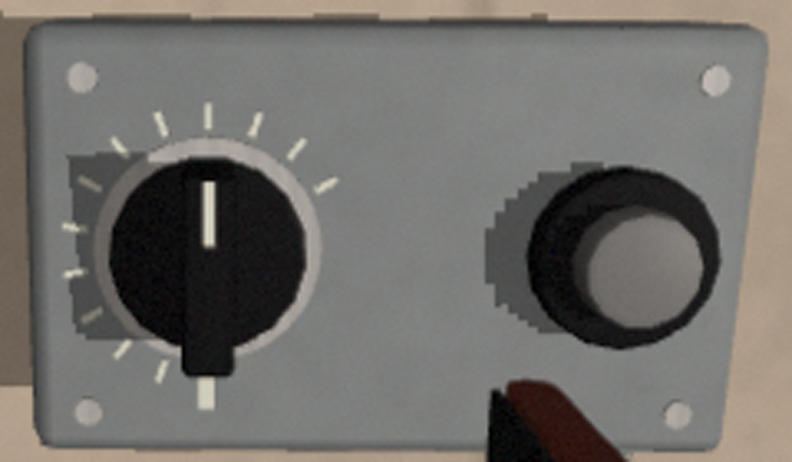

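Request:
move_arm:
  rows:
    - [4,-2,-40,0,-1]
    - [4,-2,-70,0,-1]
    - [4,-2.4,-82,0,-1]
    - [4,-2.4,-82,0,-1]
    - [4,-2.4,-82,0,1]
    - [4,-2.4,-82,0,1]
    - [4,-2.4,-82,0,1]
    - [4,-2.4,-82,0,1]
    - [4,-2.4,-82,0,1]
    - [4,-2.4,-82,0,1]

```text
t: 5.0
ee_pos: [488.9, 401.7, 66.0]
orientation: [-2.182, 0.082, 2.18]
ft_force: [0.3, -0.9, 0.0]
width: 31.3
```

```bash
sed -i "s/s.T=T@c\['T_tool_cam'\]/G=np.array(c['T_tool_cam']).copy(); G[:3,3]+=[0,-.7,2.1]; s.T=T@G/" h.py; python3 - <<'E'
from h import *
c,im=shot('wrist','e'); o=ctrl.get_obs();print(o['ee_pos'],o['qpos'].round(3),jaw().round(3),o['ft_force'],o['moment'],o['width'])
E
```

```text
[488.89657317 401.63593363  65.99122578] [6.690e-01 6.010e-01 1.689e+00 1.000e-03 8.490e-01 2.316e+00] [[ 0.001 -0.077 -0.997]
 [ 0.002 -0.997  0.077]
 [-1.    -0.002 -0.001]] [ 0.6667416  -0.93367644 -0.37008085] [-0.03779804  0.12140297  0.00908296] 27.357010640709134
```

View pics/e.png

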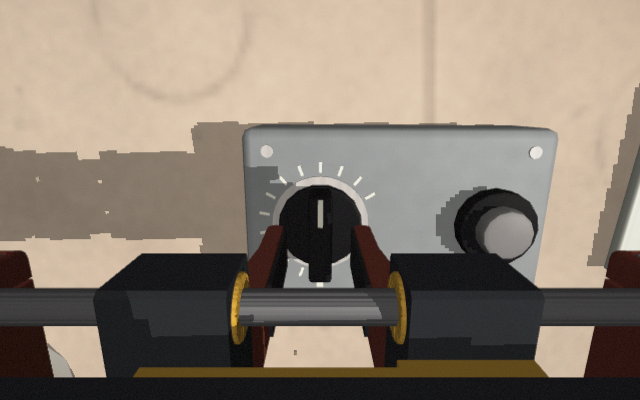

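Still closing (slow fingers); allow more time, then begin the turn.

Request:
move_arm:
  rows:
    - [0,0,0,0,1]
    - [0,0,0,0,1]
    - [0,0,0,0,1]
    - [0,0,0,0,1]
    - [0,0,0,0,1]
    - [0,0,0,0,1]

```text
t: 5.8
ee_pos: [488.9, 401.7, 66.0]
orientation: [-2.182, 0.082, 2.18]
ft_force: [-0.2, -1.1, 0.2]
width: 0.3
```

Request:
move_arm:
  rows:
    - [0,0,0,0.17,1]
    - [0,0,0,0.34,1]
    - [0,0,0,0.51,1]
    - [0,0,0,0.68,1]
    - [0,0,0,0.85,1]
    - [0,0,0,1.02,1]
    - [0,0,0,1.19,1]
    - [0,0,0,1.36,1]
    - [0,0,0,1.53,1]
    - [0,0,0,1.57,1]
    - [0,0,0,1.57,1]

```text
t: 7.18
ee_pos: [488.9, 401.7, 66.0]
orientation: [1.266, 1.173, -1.267]
ft_force: [0.1, -0.2, 0.1]
width: 0.4
```

```bash
python3 - <<'E'
from h import *
c,im=shot('wrist','f'); o=ctrl.get_obs();print(o['ee_pos'],o['qpos'].round(3),jaw().round(3),o['ft_force'],o['moment'],o['width'])
E
```

```text
[488.90689956 401.63581337  65.99046723] [0.668 0.602 1.687 0.002 0.853 0.745] [[-0.002  0.997 -0.079]
 [ 0.001 -0.079 -0.997]
 [-1.    -0.002 -0.001]] [-0.15979757  0.49772307  0.06853596] [-0.05416949  0.04652752  0.0303281 ] 0.5086862888669724
```

View pics/f.png

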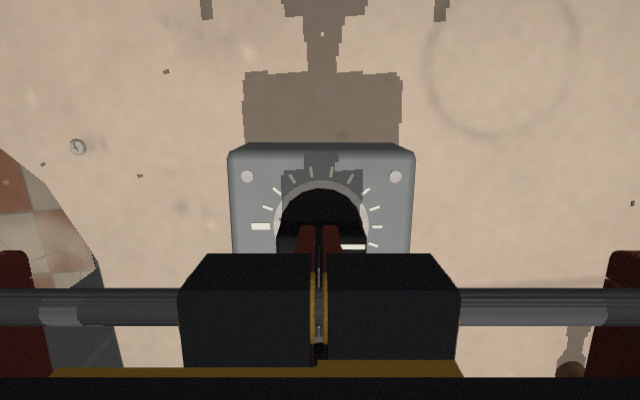

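```bash
python3 - <<'E'
from h import *
from scipy.spatial.transform import Rotation as Ro
def cam(pos,R):
    c=Cam('wrist');T=np.eye(4);T[:3,:3]=R;T[:3,3]=pos
    G=np.array(c.c['T_tool_cam']).copy();G[:3,3]+=[0,-.7,2.1];c.T=T@G;return c
a=cam([507.84,397.15,228.46],np.array([[-.001,-.001,1],[-.001,1,.001],[-1,-.001,-.001]]))
b=cam([484.95,404.07,148.05],np.array([[.001,-.077,-.997],[.002,-.997,.077],[-1,-.002,-.001]]))
e=cam([488.9,401.64,65.99],np.array([[.001,-.077,-.997],[.002,-.997,.077],[-1,-.002,-.001]]))
def tri(l):
    A=0;B=0
    for c,u in l:
        o,D=c.ray([u]);d=D[0]/np.linalg.norm(D);M=np.eye(3)-np.outer(d,d);A=A+M;B=B+M@o
    return np.linalg.solve(A,B)
print('ptr outer',tri([(a,[321.8,183.8]),(b,[323,165.2])]))
print('ptr outer be',tri([(a,[321.8,183.8]),(b,[323,165.2]),(e,[320.5,199.5])]))
print('offtick outer',tri([(a,[185+567/4,85+125/4]),(b,[260+205/3.3,110+410/3.3])]))
print('screws', tri([(a,[185+83/4,85+82/4]),(b,[260+677/3.3,110+413/3.3])]))
print(e.px([[488.9,401.6,86],[488.9,401.6,66]]))
im=cv2.imread('pics/f.png');cv2.imwrite('pics/f2.png',cv2.resize(im[140:360,220:420],None,fx=2.7,fy=2.7))
E
```

```text
ptr outer [511.37298927 399.61737425  91.4352684 ]
ptr outer be [511.50198378 400.06360245  90.65464083]
offtick outer [449.98143746 404.5223462   62.32917438]
screws [439.55212207 286.4459398   60.18196778]
[[322.56036975 241.19436543]
 [322.18668794 228.10767429]]
```

View pics/f2.png

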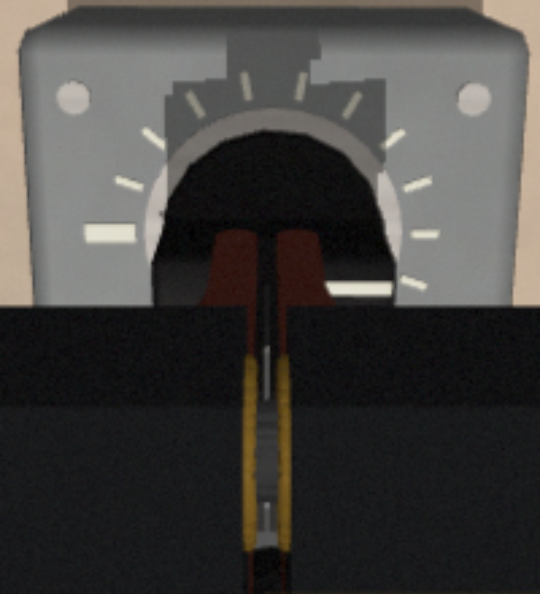

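```bash
python3 - <<'E'
from h import *
c,im=shot('side','g'); 
print(c.px([[488.9,401.6,86],[488.9,401.6,66],[488.9,401.6,55]]))
cv2.imwrite('pics/g2.png',cv2.resize(im[120:220,210:330],None,fx=6,fy=6,interpolation=cv2.INTER_CUBIC))
c,im=shot('top','g3')
print(c.px([[488.9,401.6,86],[488.9,401.6,66],[488.9,401.6,55]]))
E
```

```text
[[261.59027479 168.43765461]
 [262.04875014 173.72134551]
 [262.29898204 176.60513867]]
[[193.24143116 238.1243178 ]
 [195.20946229 238.27532086]
 [196.2647053  238.35628753]]
```

View pics/g2.png

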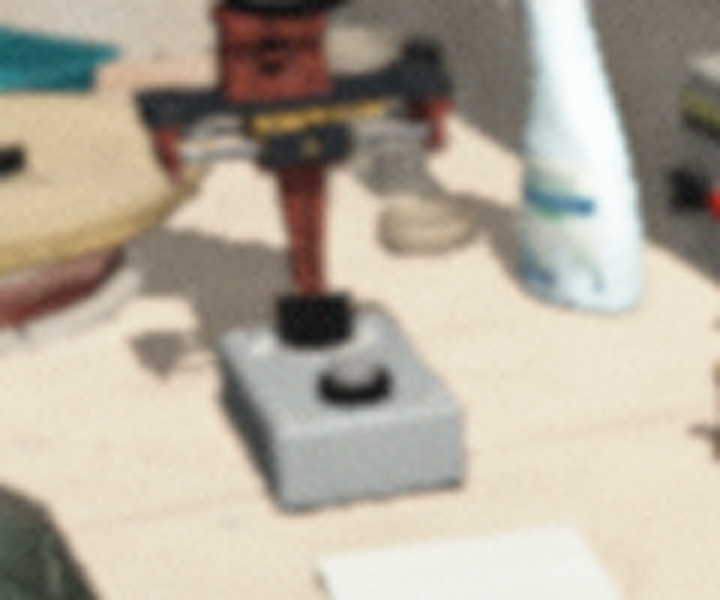

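Request:
move_arm:
  rows:
    - [0,0,40,0,1]
    - [0,0,80,0,1]
    - [0,0,80,0,1]
    - [0,0,80,0,1]

```text
t: 7.82
ee_pos: [488.6, 401.4, 145.6]
orientation: [1.266, 1.173, -1.268]
ft_force: [-0.2, 0.5, 0.4]
width: 0.5
```

```bash
python3 - <<'E'
from h import *
o=ctrl.get_obs();print(o['ee_pos'])
for n in('side','top'):
    c,im=shot(n,'i_'+n);p=c.px([o['ee_pos'],o['ee_pos']+[0,0,20]]);print(n,p)
    u,v=p[0].astype(int); cv2.circle(im,(u,v),0,(0,255,0),-1)
    cv2.imwrite(f'pics/i2_{n}.png',cv2.resize(im[v-50:v+50,u-60:u+60],None,fx=6,fy=6,interpolation=cv2.INTER_NEAREST))
E
```

```text
[488.57115723 401.35848066 145.59023982]
side [[260.12710301 152.40854562]
 [259.64951032 146.90876677]]
top [[187.05486815 237.75930058]
 [184.80236852 237.58842183]]
```

View pics/i2_side.png

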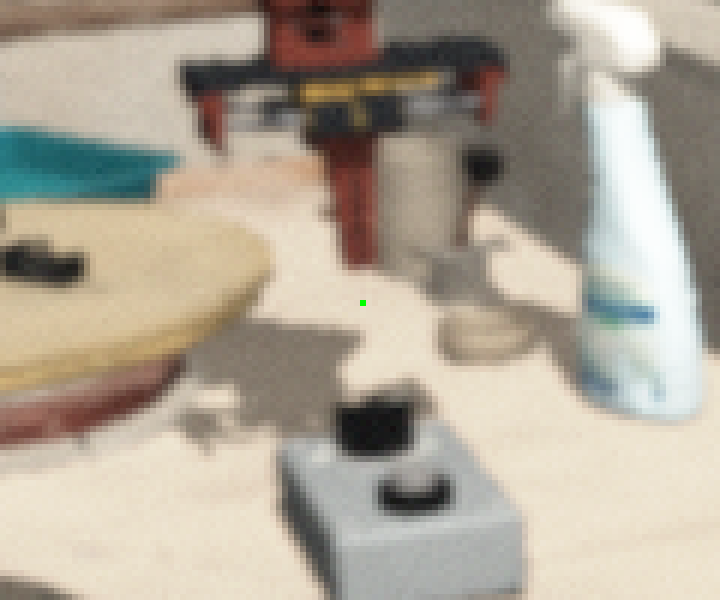

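View pics/i2_top.png

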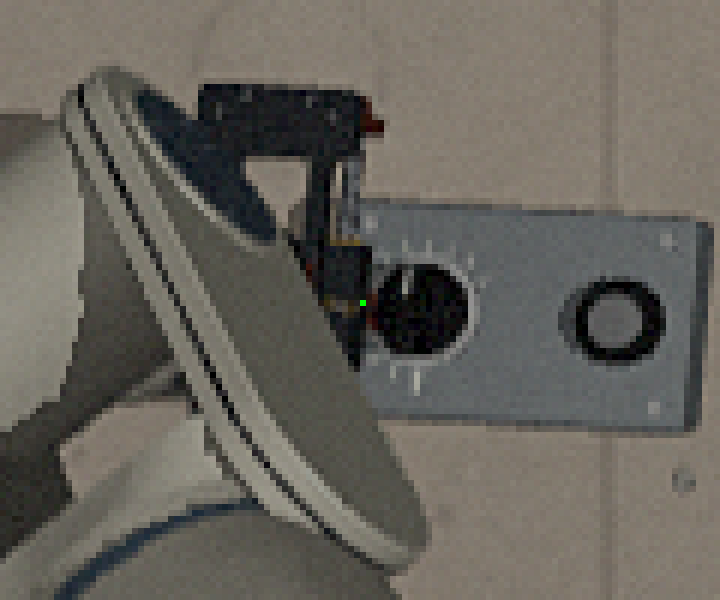

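Request:
move_arm:
  rows:
    - [0,0,0,-0.18,-1]
    - [0,0,0,-0.36,-1]
    - [0,0,0,-0.54,-1]
    - [0,0,0,-0.72,-1]
    - [0,0,0,-0.9,-1]
    - [0,0,0,-1.08,-1]
    - [0,0,0,-1.26,-1]
    - [0,0,0,-1.44,-1]
    - [0,0,0,-1.57,-1]
    - [0,0,0,-1.57,-1]
    - [0,0,0,-1.57,-1]

```text
t: 9.3
ee_pos: [487.8, 400.8, 143.8]
orientation: [-2.18, 0.079, 2.184]
ft_force: [-0.9, 1.2, 0.3]
width: 88.1
```

```bash
python3 - <<'E'
from h import *
c,im=shot('wrist','j'); o=ctrl.get_obs();print(o['ee_pos'],o['qpos'].round(3),o['width'])
c2=Cam('wrist');T=np.eye(4);T[:3,:3]=np.array([[-.002,.997,-.079],[.001,-.079,-.997],[-1,-.002,-.001]]);T[:3,3]=[488.9,401.64,66]
G=np.array(c2.c['T_tool_cam']).copy();G[:3,3]+=[0,-.7,2.1];c2.T=T@G
print(c2.plane([[352,246.7]],86))
cv2.imwrite('pics/j2.png',cv2.resize(im[110:250,260:500],None,fx=3.3,fy=3.3,interpolation=cv2.INTER_CUBIC))
E
```

```text
[487.88400294 400.82384382 144.06450137] [0.667 0.496 1.655 0.004 0.989 2.312] 87.89618797528864
[[504.38111772 395.59456546  86.        ]]
```

View pics/j2.png

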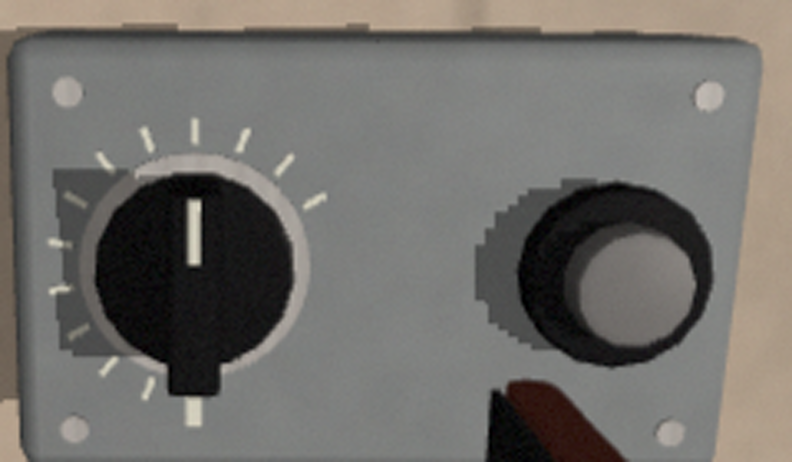

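```bash
cat > cal.py <<'E'
from h import *
from scipy.optimize import least_squares
G0=np.array(calibration('wrist')['T_tool_cam'])
def orth(y):
    x=np.array([0,0,-1.]);z=np.cross(x,[*y,0]);z/=np.linalg.norm(z);return np.c_[x,np.cross(z,x),z]
V=[([507.84,397.15,228.46],(-.001,1),(185,85,4),{(-1,-1):(83,82),(-1,1):(687,132),(1,-1):(83,411),(1,1):(652,457)}),
([484.95,404.07,148.05],(-.077,-.997),(260,110,3.3),{(1,1):(82,77),(1,-1):(715,80),(-1,1):(89,412),(-1,-1):(677,413)}),
([487.88,400.82,144.06],(-.075,-.997),(260,110,3.3),{(1,1):(67,92),(1,-1):(709,96),(-1,1):(75,430),(-1,-1):(669,433)}),
([488.9,401.64,66],(.997,-.079),(220,140,2.7),{(-1,1):(73,98),(1,1):(474,98)}),
([488.9,401.64,66],(-.077,-.997),(0,0,1),{(1,1):(266,151),(1,-1):(536,152)})]
c=Cam('wrist')
def proj(P,pos,R,dt,dr):
    T=np.eye(4);T[:3,:3]=R;T[:3,3]=pos
    G=G0.copy();G[:3,3]+=dt;G[:3,:3]=G[:3,:3]@Ro.from_rotvec(dr).as_matrix();c.T=T@G
    return c.px(P)[0]
def res(p):
    x,y,w,sx,sy=p[:5];r=[]
    for pos,yv,(ox,oy,s),d in V:
        R=orth(yv)
        for (a,b),uv in d.items():
            X=np.array([x+a*sx*np.cos(w)-b*sy*np.sin(w),y+a*sx*np.sin(w)+b*sy*np.cos(w),ZB])
            u=np.array([ox+(uv[0]+.5)/s-.5,oy+(uv[1]+.5)/s-.5])
            r+=list(proj(X,pos,R,p[5:8],p[8:11])-u)
    return np.r_[r,p[5:8]/3,p[8:11]/.02]
ZB=55.5
s=least_squares(res,np.r_[484,357.7,-.08,45,80,np.zeros(6)],x_scale=np.r_[1,1,.01,1,1,1,1,1,.01,.01,.01],loss='soft_l1')
p=s.x;print(p.round(4));print(np.abs(s.fun[:-6]).round(1))
w=p[2];o=p[:2];yv=np.array([-np.sin(w),np.cos(w)]);print('dial',o+45*yv,'btn',o-55*yv)
E
python3 cal.py
```

```text
[ 4.865909e+02  3.560984e+02 -7.800000e-02  4.192980e+01  7.481720e+01
  1.051400e+00  4.882000e-01 -1.865500e+00 -3.300000e-03  1.300000e-03
  2.400000e-03]
[0.1 0.1 0.2 0.  0.  0.2 0.  0.  0.2 0.2 0.  0.1 0.2 0.  0.1 0.4 0.1 0.1
 0.2 0.1 0.1 0.2 0.3 0.1 0.  0.2 0.1 0.  0.3 0.  0.  0.1]
dial [490.09700399 400.96165876] btn [482.30574631 301.26563926]
```

```bash
sed -i "s/G\[:3,3\]+=\[0,-.7,2.1\];/G[:3,3]+=[1.05,.49,-1.87]; G[:3,:3]=G[:3,:3]@Ro.from_rotvec([-.0033,.0013,.0024]).as_matrix();/" h.py; grep -n "1.05" h.py
```

```text
10:            G=np.array(c['T_tool_cam']).copy(); G[:3,3]+=[1.05,.49,-1.87]; G[:3,:3]=G[:3,:3]@Ro.from_rotvec([-.0033,.0013,.0024]).as_matrix(); s.T=T@G
```

Request:
move_arm:
  rows:
    - [2,0,-40,0,-1]
    - [2.2,0.2,-78,0,-1]
    - [2.2,0.2,-85,0,-1]
    - [2.2,0.2,-90,0,-1]
    - [2.2,0.2,-94,0,-1]
    - [2.2,0.2,-96,0,-1]
    - [2.2,0.2,-96,0,-1]

```text
t: 10.22
ee_pos: [490.3, 401.3, 48.6]
orientation: [-2.18, 0.079, 2.182]
ft_force: [0.6, 0.2, 0.1]
width: 87.9
```

Request:
move_arm:
  rows:
    - [0,0,0,0,1]
    - [0,0,0,0,1]
    - [0,0,0,0,1]
    - [0,0,0,0,1]
    - [0,0,0,0,1]
    - [0,0,0,0,1]
    - [0,0,0,0,1]
    - [0,0,0,0,1]
    - [0,0,0,0,1]
    - [0,0,0,0,1]
    - [0,0,0,0,1]
    - [0,0,0,0,1]

```text
t: 11.72
ee_pos: [490.3, 400.9, 48.6]
orientation: [-2.18, 0.079, 2.182]
ft_force: [0.5, -3.5, 1.8]
width: 11.6
```

Request:
move_arm:
  rows:
    - [0,0,0,0.17,1]
    - [0,0,0,0.34,1]
    - [0,0,0,0.51,1]
    - [0,0,0,0.68,1]
    - [0,0,0,0.85,1]
    - [0,0,0,1.02,1]
    - [0,0,0,1.19,1]
    - [0,0,0,1.36,1]
    - [0,0,0,1.53,1]
    - [0,0,0,1.57,1]
    - [0,0,0,1.57,1]

```text
t: 13.1
ee_pos: [490.1, 401.0, 48.6]
orientation: [1.263, 1.174, -1.269]
ft_force: [-0.3, -2.8, 2.2]
width: 11.7
```

```bash
python3 - <<'E'
from h import *
c,im=shot('wrist','k'); o=ctrl.get_obs();print(o['ee_pos'],o['qpos'].round(3),jaw().round(3),o['ft_force'],o['moment'],o['width'])
E
```

```text
[490.09417514 400.98618254  48.6348071 ] [0.666 0.629 1.689 0.002 0.827 0.742] [[-0.003  0.997 -0.077]
 [-0.001 -0.077 -0.997]
 [-1.    -0.003  0.001]] [-0.95707725 -1.43869896  2.00308898] [-0.46288661  0.28172057 -0.00158969] 11.613996126526258
```

View pics/k.png

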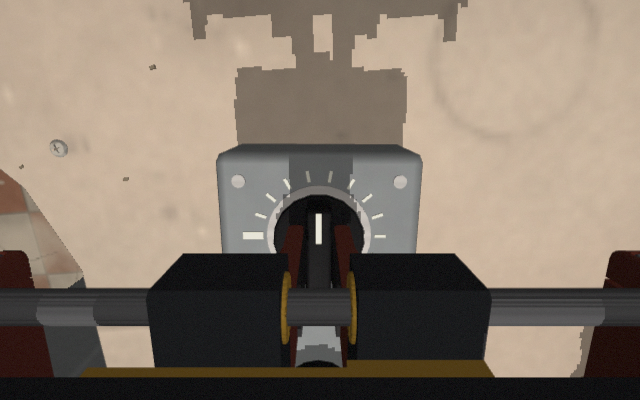

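Request:
move_arm:
  rows:
    - [0,0,0,0.17,1]
    - [0,0,0,0.34,1]
    - [0,0,0,0.51,1]
    - [0,0,0,0.68,1]
    - [0,0,0,0.85,1]
    - [0,0,0,1.02,1]
    - [0,0,0,1.19,1]
    - [0,0,0,1.36,1]
    - [0,0,0,1.53,1]
    - [0,0,0,1.57,1]
    - [0,0,0,1.57,1]
    - [0,0,0,1.57,1]

```text
t: 14.65
ee_pos: [490.1, 400.8, 48.6]
orientation: [0.06, 1.569, -0.065]
ft_force: [-1.6, -3.4, 2.3]
width: 11.8
```

```bash
python3 - <<'E'
from h import *
c,im=shot('wrist','l'); o=ctrl.get_obs();print(o['ee_pos'],o['qpos'].round(3),jaw().round(3),o['ft_force'],o['moment'],o['width'])
E
```

```text
[490.05302701 400.76572129  48.60700321] [ 0.668  0.628  1.691 -0.004  0.825 -0.82 ] [[ 0.001  0.079  0.997]
 [-0.004  0.997 -0.079]
 [-1.    -0.004  0.001]] [-0.20448659 -3.56873121  2.74656721] [-0.69925839  0.18619443 -0.09501424] 11.593715616172036
```

View pics/l.png

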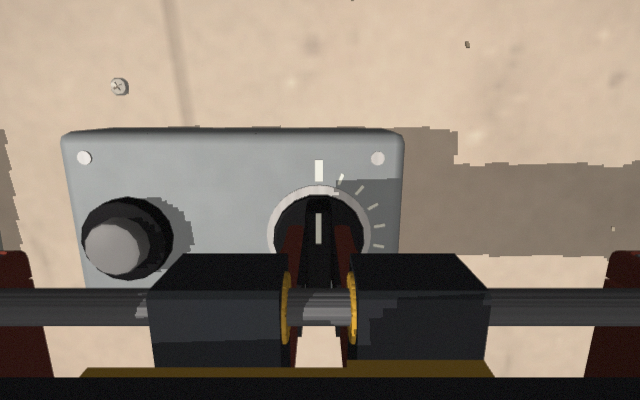

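Request:
move_arm:
  rows:
    - [0,0,0,0.05,1]
    - [0,0,0,0.05,1]
    - [0,0,0,0.05,1]
    - [0,0,0,-0.12,1]
    - [0,0,0,-0.29,1]
    - [0,0,0,-0.46,1]
    - [0,0,0,-0.63,1]
    - [0,0,0,-0.8,1]
    - [0,0,0,-0.97,1]
    - [0,0,0,-1.05,1]
    - [0,0,0,-1.05,1]
    - [0,0,0,-1.05,1]

```text
t: 16.2
ee_pos: [490.1, 400.9, 48.6]
orientation: [0.874, 1.388, -0.88]
ft_force: [-0.0, -2.4, 2.0]
width: 11.4
```

Request:
move_arm:
  rows:
    - [0,0,0,0,-1]
    - [0,0,0,0,-1]
    - [0,0,0,0,-1]
    - [0,0,0,0,-1]
    - [0,0,0,0,-1]
    - [0,0,0,0,-1]
    - [0,0,0,0,-1]
    - [0,0,0,0,-1]
    - [0,0,40,0,-1]
    - [0,0,80,0,-1]
    - [-20,0,120,0.1,-1]
    - [-20,0,120,0.1,-1]

```text
t: 17.7
ee_pos: [470.8, 402.3, 172.0]
orientation: [0.801, 1.418, -0.798]
ft_force: [0.6, -0.4, -0.8]
width: 87.6
```

```bash
python3 - <<'E'
from h import *
c,im=shot('wrist','m'); o=ctrl.get_obs();print(o['ee_pos'],o['qpos'].round(3),jaw().round(3),o['width'])
print(c.px([[490.1,401,61]]))
cv2.imwrite('pics/m2.png',cv2.resize(im[60:250,180:460],None,fx=2.8,fy=2.8,interpolation=cv2.INTER_CUBIC))
E
```

```text
[470.40479633 401.49102925 170.04902236] [ 0.687  0.447  1.667 -0.     1.028  0.145] [[-0.     0.856  0.517]
 [-0.001  0.517 -0.856]
 [-1.    -0.001  0.   ]] 87.80458453658639
[[336.94909137 202.54983007]]
```

View pics/m2.png

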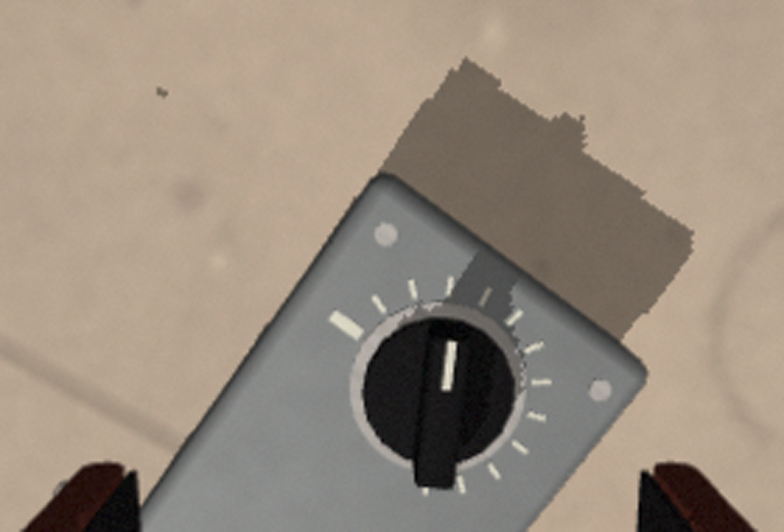

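Request:
move_arm:
  rows:
    - [5,-50,30,0.18,-1]
    - [10,-100,60,0.36,-1]
    - [20,-155,60,0.54,-1]
    - [30,-210,60,0.72,-1]
    - [30,-260,60,0.9,-1]
    - [30,-286,60,1.03,-1]
    - [30,-286,60,1.03,-1]
    - [30,-286,60,1.03,-1]

```text
t: 18.75
ee_pos: [500.3, 115.9, 229.3]
orientation: [0.0, 1.572, -0.001]
ft_force: [0.0, 0.5, 0.9]
width: 88.0
```

```bash
python3 - <<'E'
from h import *
c,im=shot('wrist','n'); o=ctrl.get_obs();print(o['ee_pos'],o['qpos'].round(3),jaw().round(3),o['width'])
h=cv2.cvtColor(im,cv2.COLOR_BGR2HSV)
m=((h[...,1]<40)&(h[...,2]>130)).astype(np.uint8)*255
cs,_=cv2.findContours(cv2.morphologyEx(m,cv2.MORPH_OPEN,np.ones((5,5))),cv2.RETR_EXTERNAL,cv2.CHAIN_APPROX_NONE)
for k in cs:
    if cv2.contourArea(k)>2000: print(cv2.boundingRect(k),cv2.minAreaRect(c.plane(k[:,0],12)[:,:2].astype(np.float32)))
for t in tiles(im,c): print(np.round(t[:5],1),t[5].mean(0))
E
```

```text
[500.35448452 116.20539438 229.40139893] [ 0.205  0.223  1.845 -0.     1.074 -1.366] [[-0.    -0.001  1.   ]
 [-0.     1.     0.001]
 [-1.    -0.    -0.   ]] 87.70821877568278
(264, 81, 119, 134) ((478.37603759765625, 118.98085021972656), (118.43704223632812, 138.7850799560547), 81.62969207763672)
[440.9 -78.2  63.3  51.5 -18. ] [[146.74611399 115.84974093]]
[ 439.  -226.7   63.3   51.7  -40. ] [[ 18.35403727 113.42857143]]
```

View pics/n.png

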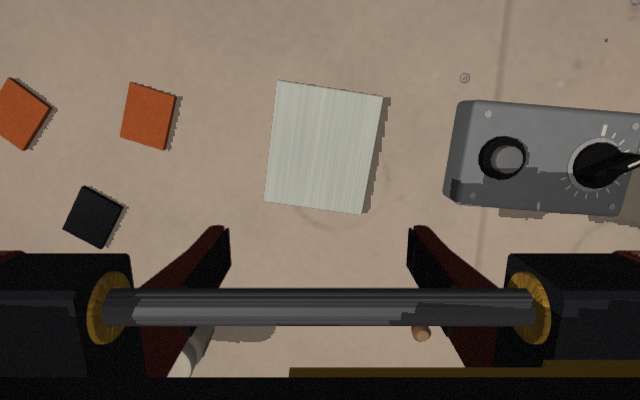

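Request:
move_arm:
  rows:
    - [-15,-50,0,-0.1,-1]
    - [-30,-100,0,-0.2,-1]
    - [-45,-150,-30,-0.31,-1]
    - [-59,-194,-70,-0.314,-1]
    - [-59,-194,-70,-0.314,-1]
    - [-59,-194,-70,-0.314,-1]

```text
t: 19.55
ee_pos: [442.2, -77.1, 159.6]
orientation: [0.246, 1.557, -0.246]
ft_force: [-0.2, -0.4, 1.1]
width: 87.5
```

```bash
cat > look.py <<'E'
import sys
from h import *
c,im=shot('wrist',sys.argv[1]); o=ctrl.get_obs();R=jaw()
print('t',round(o['t'],2),o['ee_pos'].round(1),'jawyaw',np.degrees(np.arctan2(R[1,1],R[0,1])).round(2),'w',o['width'].round(1),'f',o['ft_force'].round(1))
z=float(sys.argv[2]) if len(sys.argv)>2 else 7
for t in tiles(im,c,z): print(np.round(t[:5],1),t[5].mean(0).round(0))
E
python3 look.py p1
```

```text
Traceback (most recent call last):
  File "look.py", line 4, in <module>
    print('t',round(o['t'],2),o['ee_pos'].round(1),'jawyaw',np.degrees(np.arctan2(R[1,1],R[0,1])).round(2),'w',o['width'].round(1),'f',o['ft_force'].round(1))
                                                                                                               ^^^^^^^^^^^^^^^^
AttributeError: 'float' object has no attribute 'round'
```

View pics/p1.png

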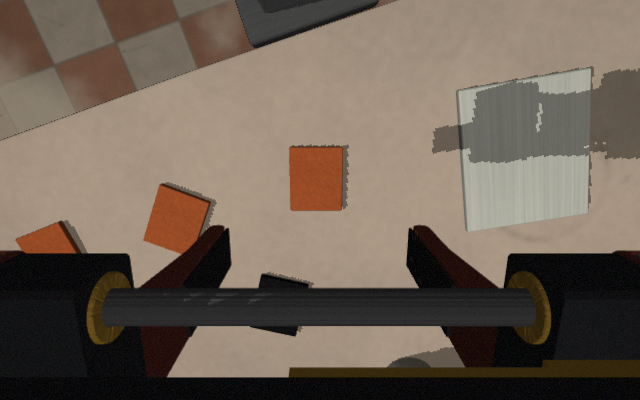

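```bash
sed -i "s/o\['width'\].round(1)/round(o['width'],1)/" look.py; python3 look.py p2
```

```text
t 19.65 [442.8 -76.8 160.3] jawyaw 72.13 w 87.7 f [ 0.3 -0.1  0.7]
[ 421.7 -365.5   52.6   36.8  -87.1] [[ 47. 242.]]
[ 438.2 -226.9   63.5   51.7  -39.6] [[175. 218.]]
[439.7 -78.8  62.9  51.  -17.8] [[315. 177.]]
```

Request:
move_arm:
  rows:
    - [-3,-2,-50,0,-1]
    - [-3,-2,-100,0,-1]
    - [-3,-2,-145,0,-1]
    - [-3,-2,-165,0,-1]
    - [-3,-2,-170,0,-1]
    - [-3,-2,-170,0,-1]

```text
t: 20.4
ee_pos: [440.8, -78.3, -9.1]
orientation: [0.244, 1.554, -0.244]
ft_force: [0.2, 0.1, 0.1]
width: 87.8
```

Request:
move_arm:
  rows:
    - [0,0,-2,0,-1]
    - [0,0,-4,0,-1]
    - [0,0,-4,0,-1]

```text
t: 20.78
ee_pos: [441.1, -78.3, -12.8]
orientation: [0.244, 1.554, -0.244]
ft_force: [-0.1, 0.2, 0.0]
width: 88.2
```

```bash
python3 - <<'E'
from h import *
c,im=shot('wrist','q1');o=ctrl.get_obs();print(o['ee_pos'],o['ft_force'])
for n in('side',):
    c,im=shot(n,'q_'+n);p=c.px([o['ee_pos']+[0,0,20]])
    u,v=p[0].astype(int)
    cv2.imwrite(f'pics/q2_{n}.png',cv2.resize(im[v-50:v+50,u-60:u+60],None,fx=6,fy=6,interpolation=cv2.INTER_CUBIC))
E
```

```text
[440.99610822 -78.37544926 -12.83627149] [-0.88075168  0.38389124 -0.344667  ]
```

View pics/q2_side.png

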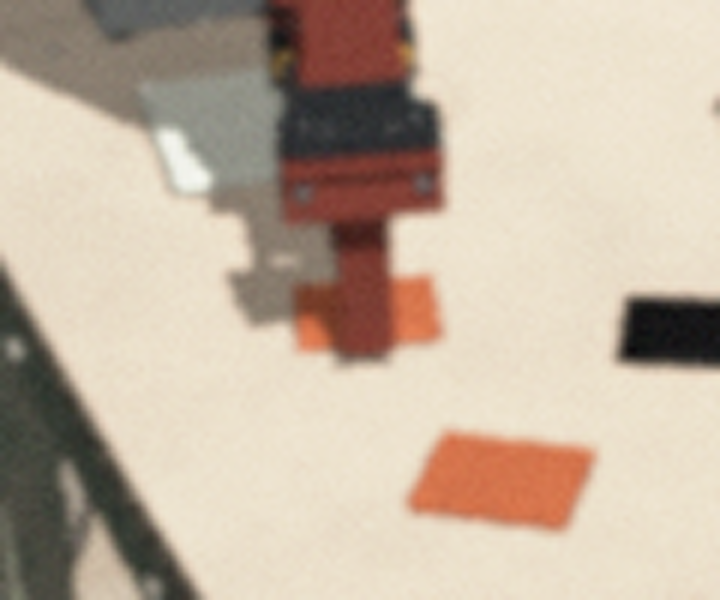

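Request:
move_arm:
  rows:
    - [-1,0,-2,0,-1]
    - [-1,0,-3,0,-1]
    - [-1,0,-3,0,1]
    - [-1,0,-3,0,1]
    - [-1,0,-3,0,1]
    - [-1,0,-3,0,1]
    - [-1,0,-3,0,1]
    - [-1,0,-3,0,1]
    - [-1,0,-3,0,1]
    - [-1,0,-3,0,1]
    - [-1,0,-3,0,1]

```text
t: 22.25
ee_pos: [440.0, -78.4, -15.8]
orientation: [0.244, 1.554, -0.244]
ft_force: [0.1, 0.6, 3.5]
width: 1.8
```

```bash
python3 look.py q3
```

```text
t 22.3 [440.  -78.4 -15.8] jawyaw 72.18 w 0.7 f [-0.   0.3  3.8]
[ 454.5 -218.3   32.2   29.4   72.3] [[ 72. 345.]]
[ 413.4 -206.2   30.3   12.2   72.3] [[ 58. 281.]]
[433.4 -76.6  52.8  51.1 -17.7] [[317. 228.]]
```

View pics/q3.png

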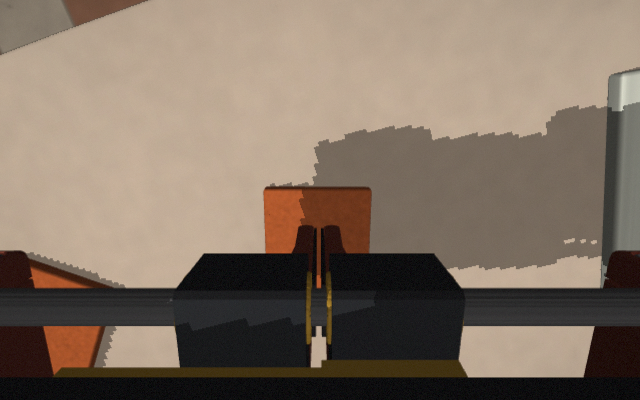

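Request:
move_arm:
  rows:
    - [0,0,5,0,1]
    - [0,0,5,0,-1]
    - [0,0,5,0,-1]
    - [0,0,5,0,-1]
    - [0,0,5,0,-1]
    - [0,0,5,0,-1]
    - [0,0,5,0,-1]
    - [0,0,5,0,-1]
    - [0,0,0,0,-1]
    - [0,0,-3,0,-1]
    - [0,0,-4.5,0,-1]
    - [0,0,-4.5,0,-1]

```text
t: 23.8
ee_pos: [439.9, -78.3, -20.5]
orientation: [0.244, 1.554, -0.244]
ft_force: [-0.1, -0.3, -0.1]
width: 87.8
```

Request:
move_arm:
  rows:
    - [0,0,0,0,0]
    - [0,0,0,0,1]
    - [0,0,0,0,1]
    - [0,0,0,0,1]
    - [0,0,0,0,1]
    - [0,0,0,0,1]
    - [0,0,0,0,1]
    - [0,0,0,0,1]
    - [0,0,0,0,1]
    - [0,0,0,0,1]

```text
t: 25.05
ee_pos: [439.9, -78.3, -20.5]
orientation: [0.244, 1.554, -0.244]
ft_force: [0.1, 0.4, 1.1]
width: 51.6
```

Request:
move_arm:
  rows:
    - [0,0,30,0,1]
    - [0,0,60,0,1]
    - [10,50,60,0.1,1]
    - [20,100,60,0.2,1]
    - [30,150,60,0.31,1]
    - [38.5,197.5,60,0.311,1]
    - [38.5,197.5,40,0.311,1]
    - [38.5,197.5,40,0.311,1]
    - [38.5,197.5,40,0.311,1]

```text
t: 26.18
ee_pos: [478.2, 118.7, 19.6]
orientation: [0.0, 1.568, -0.0]
ft_force: [0.4, 1.3, -0.9]
width: 51.7
```

```bash
python3 look.py r1 47
```

```text
t 26.23 [478.5 118.6  19.9] jawyaw 89.95 w 51.7 f [-0.1 -0.2  0.1]
[480.2 268.3  15.9   6.1  82.6] [[624. 261.]]
[470.3 119.6  50.9  49.9 -89.9] [[318. 238.]]
```

View pics/r1.png

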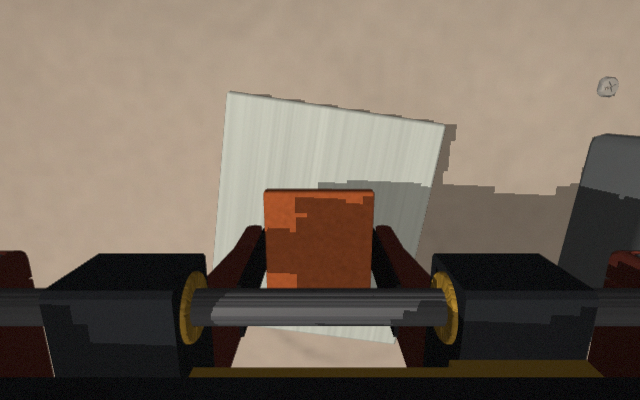

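Request:
move_arm:
  rows:
    - [0,0,-15,0,1]
    - [0,0,-26,0,1]
    - [0,0,-28,0,1]
    - [0,0,-28,0,1]
    - [0,0,-28,0,-0.2]
    - [0,0,-28,0,-1]
    - [0,0,-28,0,-1]
    - [0,0,-28,0,-1]
    - [0,0,-28,0,-1]
    - [0,0,-28,0,-1]
    - [0,0,10,0,-1]
    - [0,0,60,0,-1]

```text
t: 27.72
ee_pos: [477.3, 118.4, 79.8]
orientation: [0.0, 1.571, -0.001]
ft_force: [1.3, -0.6, 0.5]
width: 88.3
```

Request:
move_arm:
  rows:
    - [0,-60,60,-0.17,-1]
    - [-5,-120,95,-0.34,-1]
    - [-10,-180,95,-0.51,-1]
    - [-15,-240,95,-0.68,-1]
    - [-25,-300,95,-0.695,-1]
    - [-35,-345,95,-0.695,-1]
    - [-35,-345,95,-0.695,-1]
    - [-35,-345,95,-0.695,-1]

```text
t: 28.72
ee_pos: [442.0, -226.4, 174.7]
orientation: [0.546, 1.502, -0.546]
ft_force: [-0.4, 1.1, 0.4]
width: 87.4
```

```bash
python3 look.py s1; python3 - <<'E'
from h import *
c,im=shot('top','s_top')
for t in tiles(im,c,7):print('z7',np.round(t[:5],1))
for t in tiles(im,c,19):print('z19',np.round(t[:5],1))
E
```

```text
t 28.77 [ 442.2 -225.7  174.7] jawyaw 50.14 w 87.5 f [-0.3  0.6 -0.1]
[ 458.7 -355.5   58.6   28.5  -52.8] [[234. 260.]]
[ 406.9 -365.5   51.9    9.4  -89.5] [[199. 234.]]
[ 438.  -227.7   62.3   51.2  -39.8] [[315. 175.]]
z7 [ 431.7 -223.3   50.8   42.4   50.6]
z7 [480.1 117.4  59.6  47.2  -1. ]
z19 [ 431.9 -220.8   50.3   42.    50.6]
z19 [479.9 116.7  59.1  46.8  -1. ]
```

View pics/s1.png

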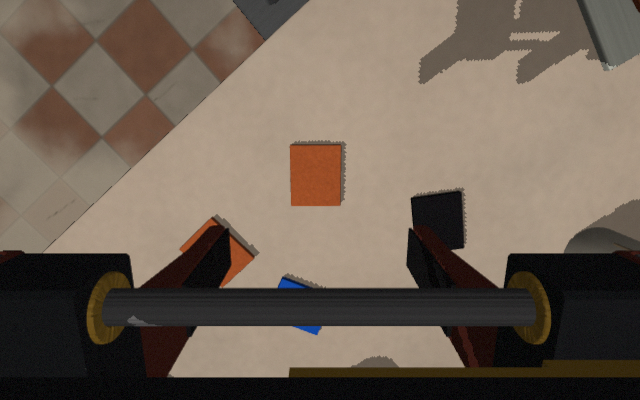

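Request:
move_arm:
  rows:
    - [-4,-2,-55,0,-1]
    - [-4,-2,-110,0,-1]
    - [-4,-2,-160,0,-1]
    - [-4,-2,-185,0,-1]
    - [-4,-2,-195,0,-1]
    - [-4,-2,-195,0,-1]
    - [-4,-2,-195,0,-1]

```text
t: 29.7
ee_pos: [439.4, -227.4, -19.2]
orientation: [0.542, 1.501, -0.543]
ft_force: [-0.2, -1.0, -0.6]
width: 87.6
```

Request:
move_arm:
  rows:
    - [0,0,0,0,0]
    - [0,0,0,0,1]
    - [0,0,0,0,1]
    - [0,0,0,0,1]
    - [0,0,0,0,1]
    - [0,0,0,0,1]
    - [0,0,0,0,1]
    - [0,0,0,0,1]
    - [0,0,0,0,1]
    - [0,0,0,0,1]

```text
t: 30.95
ee_pos: [439.4, -227.5, -19.1]
orientation: [0.542, 1.501, -0.543]
ft_force: [-1.1, -0.9, 4.9]
width: 51.0
```

Request:
move_arm:
  rows:
    - [0,0,30,0,1]
    - [0,0,70,0,1]
    - [5,55,70,0.15,1]
    - [10,110,70,0.3,1]
    - [15,165,70,0.45,1]
    - [20,220,70,0.6,1]
    - [30,275,70,0.695,1]
    - [35,325,70,0.695,1]
    - [40,346,70,0.695,1]
    - [40,346,50,0.695,1]
    - [40,346,50,0.695,1]
    - [40,346,50,0.695,1]

```text
t: 32.45
ee_pos: [479.2, 118.3, 30.9]
orientation: [-0.001, 1.57, 0.0]
ft_force: [0.5, -0.0, 0.4]
width: 51.0
```

```bash
python3 look.py u1 57
```

```text
t 32.5 [479.5 118.3  31.2] jawyaw 90.03 w 51.0 f [-0.1 -0.   0.3]
[482.  269.3  15.8   7.1  84.9] [[624. 262.]]
[4.677e+02 1.191e+02 5.870e+01 5.100e+01 3.000e-01] [[318. 231.]]
```

View pics/u1.png

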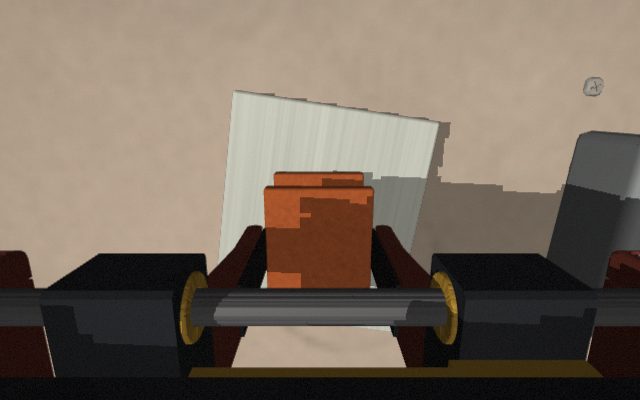

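```bash
python3 - <<'E'
from h import *
c=Cam('wrist');print(c.plane([[266,187.5],[372,187.5]],57.3),c.plane([[275,172.5],[362,172.5]],19))
E
```

```text
[[445.89799987  94.81810693  57.3       ]
 [445.74987076 143.85474688  57.3       ]] [[445.92823149  94.34834832  19.        ]
 [445.78071499 143.82571393  19.        ]]
```

Request:
move_arm:
  rows:
    - [0,0,-20,0,1]
    - [0,0,-29,0,1]
    - [0,0,-31,0,1]
    - [0,0,-31,0,1]
    - [0,0,-31,0,-0.2]
    - [0,0,-31,0,-1]
    - [0,0,-31,0,-1]
    - [0,0,-31,0,-1]
    - [0,0,-31,0,-1]
    - [0,0,-31,0,-1]
    - [0,0,10,0,-1]
    - [0,0,60,0,-1]

```text
t: 34.0
ee_pos: [478.5, 118.0, 91.3]
orientation: [-0.001, 1.572, -0.0]
ft_force: [0.2, 0.8, -0.0]
width: 87.9
```

Request:
move_arm:
  rows:
    - [0,-60,60,0,-1]
    - [-5,-120,80,0.06,-1]
    - [-10,-180,80,0.06,-1]
    - [-15,-240,80,0.06,-1]
    - [-20,-300,80,0.06,-1]
    - [-25,-360,80,0.06,-1]
    - [-30,-420,80,0.06,-1]
    - [-38,-480,80,0.06,-1]
    - [-38,-487,80,0.06,-1]
    - [-38,-487,80,0.06,-1]
    - [-38,-487,80,0.06,-1]

```text
t: 35.38
ee_pos: [440.4, -367.3, 171.0]
orientation: [-0.048, 1.572, 0.049]
ft_force: [0.4, 0.3, -0.6]
width: 87.9
```

```bash
python3 look.py v1; python3 - <<'E'
from h import *
c,im=shot('top','v_top')
for t in tiles(im,c,26):print('z26',np.round(t[:5],1))
E
```

```text
t 35.42 [ 440.6 -367.2  171.2] jawyaw 93.56 w 88.0 f [-0.5  0.7  0.1]
[ 433.8 -366.2   62.4   51.1    3.7] [[319. 172.]]
z26 [ 436.5 -353.8   61.2   33.8    3. ]
z26 [479.7 116.3  58.7  46.4  -1. ]
```

View pics/v1.png

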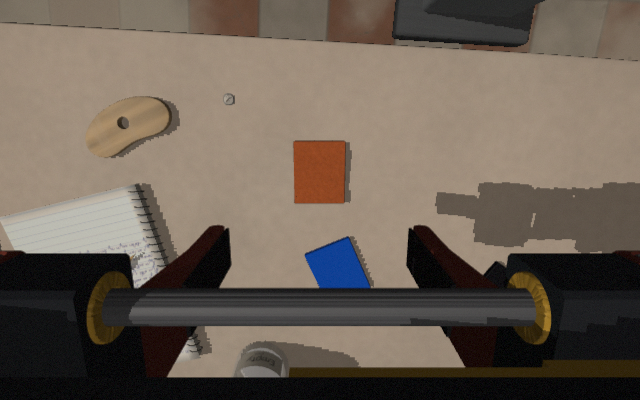

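Request:
move_arm:
  rows:
    - [-6.8,1,-55,0,-1]
    - [-6.8,1,-110,0,-1]
    - [-6.8,1,-160,0,-1]
    - [-6.8,1,-185,0,-1]
    - [-6.8,1,-192,0,-1]
    - [-6.8,1,-192,0,-1]
    - [-6.8,1,-192,0,-1]

```text
t: 36.35
ee_pos: [434.9, -366.8, -19.3]
orientation: [-0.051, 1.57, 0.048]
ft_force: [0.1, 0.3, -0.3]
width: 87.8
```

Request:
move_arm:
  rows:
    - [0,0,0,0,0]
    - [0,0,0,0,1]
    - [0,0,0,0,1]
    - [0,0,0,0,1]
    - [0,0,0,0,1]
    - [0,0,0,0,1]
    - [0,0,0,0,1]
    - [0,0,0,0,1]
    - [0,0,0,0,1]
    - [0,0,0,0,1]

```text
t: 37.6
ee_pos: [434.9, -366.8, -19.2]
orientation: [-0.051, 1.57, 0.048]
ft_force: [-0.9, 0.5, 4.3]
width: 51.1
```

Request:
move_arm:
  rows:
    - [0,0,40,0,1]
    - [0,0,80,0,1]
    - [5,60,80,0,1]
    - [10,120,80,-0.03,1]
    - [15,180,80,-0.06,1]
    - [20,240,80,-0.06,1]
    - [25,300,80,-0.06,1]
    - [30,360,80,-0.06,1]
    - [40,420,80,-0.06,1]
    - [44.6,470,80,-0.06,1]
    - [44.6,485,70,-0.06,1]
    - [44.6,485,60,-0.06,1]

```text
t: 39.1
ee_pos: [479.0, 118.5, 39.9]
orientation: [-0.005, 1.571, 0.002]
ft_force: [-0.8, -0.3, -1.4]
width: 51.2
```

Request:
move_arm:
  rows:
    - [0,0,-5,0,1]
    - [0,0,-5,0,1]

```text
t: 39.35
ee_pos: [478.3, 117.0, 34.1]
orientation: [-0.004, 1.573, 0.0]
ft_force: [0.5, -0.6, -1.1]
width: 51.3
```

```bash
python3 look.py w1 57
```

```text
t 39.4 [478.7 117.2  34.5] jawyaw 90.17 w 51.2 f [ 0.   0.3 -0.5]
[482.9 270.5  16.2   9.2 -89.6] [[624. 263.]]
[4.683e+02 1.179e+02 5.950e+01 5.190e+01 3.000e-01] [[318. 231.]]
```

View pics/w1.png

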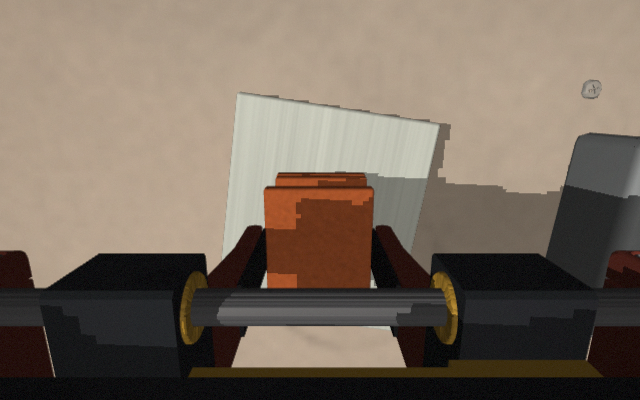

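Request:
move_arm:
  rows:
    - [0.8,1.2,-15,0,1]
    - [0.8,1.2,-24,0,1]
    - [0.8,1.2,-27,0,1]
    - [0.8,1.2,-27,0,1]
    - [0.8,1.2,-27,0,1]
    - [0.8,1.2,-27,0,-0.2]
    - [0.8,1.2,-27,0,-1]
    - [0.8,1.2,-27,0,-1]
    - [0.8,1.2,-27,0,-1]
    - [0.8,1.2,-27,0,-1]
    - [0.8,1.2,-27,0,-1]
    - [0.8,1.2,-27,0,-1]

```text
t: 40.9
ee_pos: [479.5, 118.4, 7.5]
orientation: [-0.004, 1.573, 0.0]
ft_force: [0.5, -0.3, 0.2]
width: 87.8
```

```bash
python3 look.py x1 33; python3 - <<'E'
from h import *
c,im=shot('side','x_side')
cv2.imwrite('pics/x2.png',cv2.resize(im[170:270,230:350],None,fx=6,fy=6,interpolation=cv2.INTER_CUBIC))
E
```

```text
t 40.95 [479.5 118.4   7.5] jawyaw 90.16 w 87.9 f [-0.3  0.6 -0.1]
[471.3 119.4  52.7  50.9   0.5] [[318. 237.]]
[443.7 118.8  45.9   2.4 -89.7] [[317. 182.]]
```

View pics/x1.png

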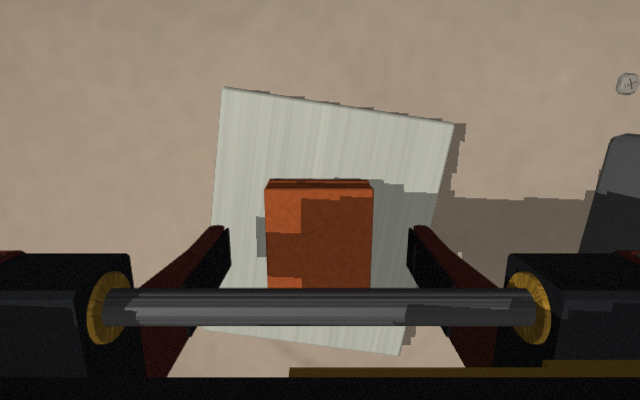

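View pics/x2.png

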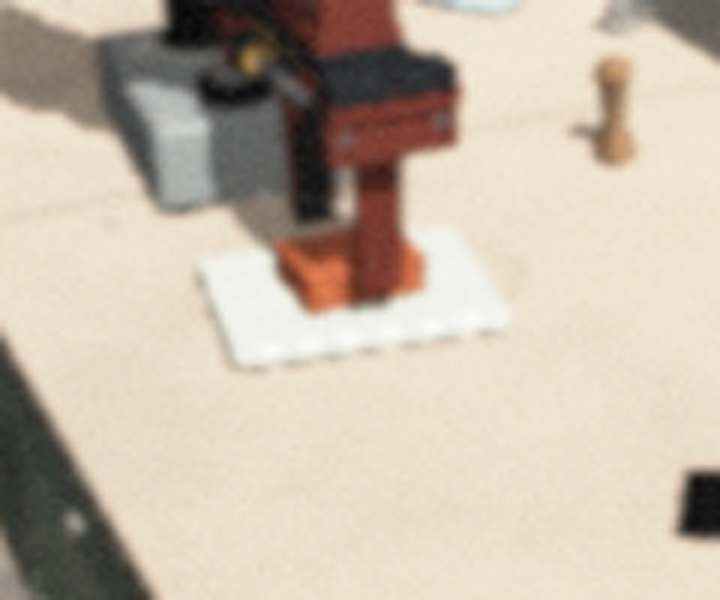

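Request:
move_arm:
  rows:
    - [0,0,-8,0,-1]
    - [0,0,-15,0,-1]
    - [0,0,-16,0,-1]
    - [0,0,-16,0,0]
    - [0,0,-16,0,1]
    - [0,0,-16,0,1]
    - [0,0,-16,0,1]
    - [0,0,-16,0,1]
    - [0,0,-16,0,1]
    - [0,0,-16,0,1]
    - [0,0,-16,0,1]
    - [0,0,-16,0,1]

```text
t: 42.5
ee_pos: [479.6, 118.5, -8.3]
orientation: [-0.004, 1.572, 0.0]
ft_force: [-0.9, 0.5, 4.8]
width: 51.8
```

Request:
move_arm:
  rows:
    - [0,0,0,0,-0.2]
    - [0,0,0,0,-1]
    - [0,0,0,0,-1]
    - [0,0,0,0,-1]
    - [0,0,0,0,-1]
    - [0,0,0,0,-1]
    - [0,0,50,0,-1]
    - [0,0,50,0.18,-1]
    - [0,0,50,0.36,-1]
    - [0,0,50,0.54,-1]
    - [0,0,50,0.54,-1]

```text
t: 43.88
ee_pos: [479.6, 118.4, 41.7]
orientation: [-0.426, 1.53, 0.422]
ft_force: [0.4, 0.1, 0.1]
width: 88.2
```

Request:
move_arm:
  rows:
    - [0,0,0,-0.18,-1]
    - [0,0,0,-0.36,-1]
    - [0,0,0,-0.54,-1]
    - [0,0,0,-0.72,-1]
    - [0,0,0,-0.9,-1]
    - [0,0,0,-1.08,-1]
    - [0,0,0,-1.26,-1]
    - [0,0,0,-1.44,-1]
    - [0,0,0,-1.62,-1]
    - [0,0,0,-1.8,-1]
    - [0,0,0,-1.98,-1]
    - [0,0,0,-2.11,-1]

```text
t: 45.38
ee_pos: [479.5, 118.4, 41.7]
orientation: [1.215, 1.209, -1.216]
ft_force: [-0.5, -0.6, -1.0]
width: 87.6
```

Request:
move_arm:
  rows:
    - [0,0,0,0,-1]

```text
t: 45.5
ee_pos: [479.5, 118.4, 41.6]
orientation: [1.216, 1.207, -1.218]
ft_force: [-0.1, 0.8, -0.3]
width: 87.9
```

```bash
python3 look.py y1 33
```

```text
t 45.55 [479.5 118.4  41.6] jawyaw -0.47 w 88.2 f [0.1 0.  0.1]
[4.802e+02 1.227e+02 6.270e+01 5.410e+01 3.000e-01] [[323. 218.]]
```

View pics/y1.png

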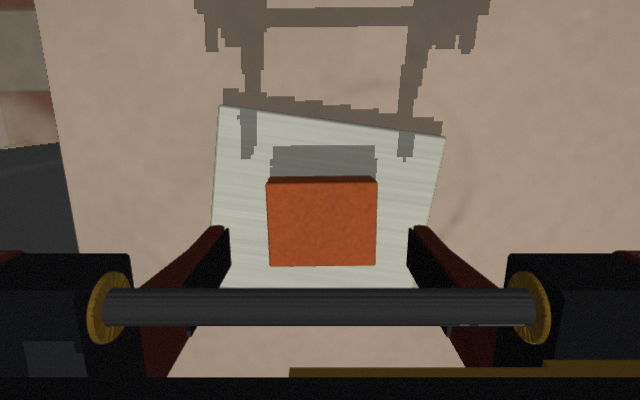

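Request:
move_arm:
  rows:
    - [0.5,0,-30,0.012,-1]
    - [0.5,0,-48,0.012,-1]
    - [0.5,0,-50,0.012,-1]
    - [0.5,0,-50,0.012,0]
    - [0.5,0,-50,0.012,1]
    - [0.5,0,-50,0.012,1]
    - [0.5,0,-50,0.012,1]
    - [0.5,0,-50,0.012,1]
    - [0.5,0,-50,0.012,1]
    - [0.5,0,-50,0.012,1]
    - [0.5,0,-50,0.012,1]
    - [0.5,0,-50,0.012,1]

```text
t: 47.05
ee_pos: [480.5, 118.5, -7.8]
orientation: [1.207, 1.213, -1.207]
ft_force: [-0.6, -0.6, 5.6]
width: 63.8
```

Request:
move_arm:
  rows:
    - [0,0,0,0,-0.2]
    - [0,0,0,0,-1]
    - [0,0,0,0,-1]
    - [0,0,0,0,-1]
    - [0,0,0,0,-1]
    - [0,0,0,0,-1]
    - [0,0,50,0,-1]
    - [0,0,90,0.18,-1]
    - [0,0,90,0.36,-1]
    - [0,0,90,0.54,-1]
    - [0,0,90,0.72,-1]
    - [0,0,90,0.9,-1]

```text
t: 48.55
ee_pos: [480.5, 118.5, 82.3]
orientation: [0.517, 1.51, -0.518]
ft_force: [-0.1, 0.6, 0.1]
width: 87.8
```

Request:
move_arm:
  rows:
    - [0,0,0,0.18,-1]
    - [0,0,0,0.36,-1]
    - [0,0,0,0.54,-1]
    - [0,0,0,0.67,-1]
    - [0,0,0,0.67,-1]
    - [0,0,0,0.67,-1]

```text
t: 49.3
ee_pos: [480.4, 118.5, 82.2]
orientation: [-0.006, 1.573, 0.004]
ft_force: [0.6, -0.7, -0.5]
width: 87.7
```

```bash
python3 look.py z1 33; python3 - <<'E'
import cv2
im=cv2.imread('pics/z1.png');cv2.imwrite('pics/z2.png',cv2.resize(im[90:250,200:440],None,fx=3.3,fy=3.3,interpolation=cv2.INTER_CUBIC))
E
```

```text
t 49.35 [480.4 118.5  82.3] jawyaw 90.4 w 87.9 f [-0.9  0.1 -0.1]
[4.769e+02 1.192e+02 6.400e+01 5.100e+01 4.000e-01] [[318. 204.]]
```

View pics/z2.png

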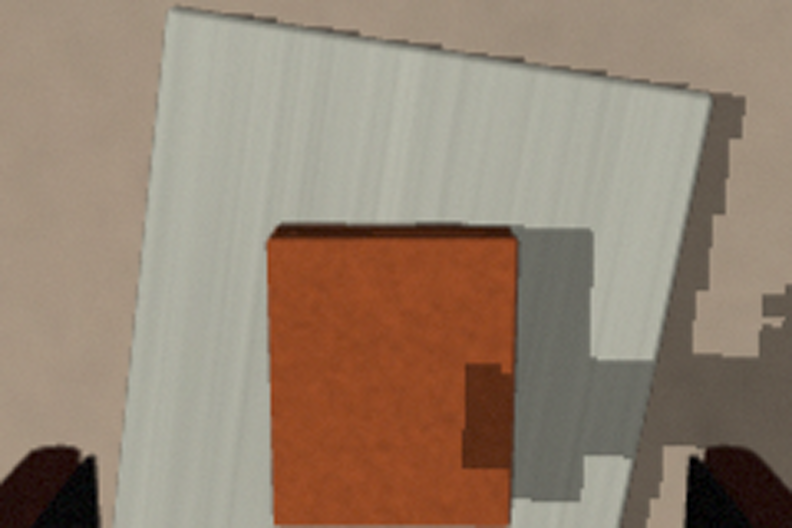

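```bash
cat >> cal.py <<'E'
def mk(pos,yv):
    proj(np.zeros(3),pos,orth(yv),p[5:8],p[8:11]); return c.T.copy()
for i,uv in((0,(220.75,151.25)),(1,(454.8,191.2))):
    c.T=mk(V[i][0],V[i][1])
    for z in(60,65,70,75): print(i,z,c.plane([uv],z)[0,:2].round(1))
E
python3 cal.py | tail -8
```

```text
0 60 [483.9 297.9]
0 65 [483.3 299.3]
0 70 [482.7 300.7]
0 75 [482.  302.2]
1 60 [478.7 295.5]
1 65 [480.  297.4]
1 70 [481.4 299.3]
1 75 [482.7 301.2]
```

Request:
move_arm:
  rows:
    - [0,50,20,0,1]
    - [0,100,20,0,1]
    - [1,150,20,0,1]
    - [2,183,20,0,1]
    - [2,183,0,0,1]
    - [2,183,-20,0,1]
    - [2,183,-24,0,1]
    - [2,183,-24,0,1]
    - [2,183,-24,0,1]
    - [2,183,-24,0,1]

```text
t: 50.6
ee_pos: [482.9, 301.6, 59.0]
orientation: [-0.006, 1.571, 0.004]
ft_force: [0.0, 0.8, 0.2]
width: 0.5
```

```bash
python3 look.py A1; python3 - <<'E'
from h import *
c,im=shot('side','A_side')
cv2.imwrite('pics/A2.png',cv2.resize(im[120:240,220:350],None,fx=5,fy=5,interpolation=cv2.INTER_CUBIC))
E
```

```text
t 50.65 [482.8 301.6  58.9] jawyaw 90.38 w 0.6 f [ 0.8 -0.7  0.1]
[520.8 528.3  28.4  11.4  64.8] [[626. 262.]]
[ 4.845e+02  1.062e+02  7.300e+01  7.010e+01 -1.000e-01] [[ 43. 207.]]
```

View pics/A1.png

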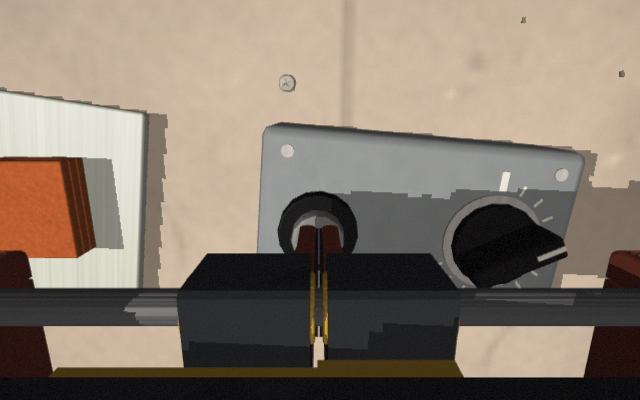

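View pics/A2.png

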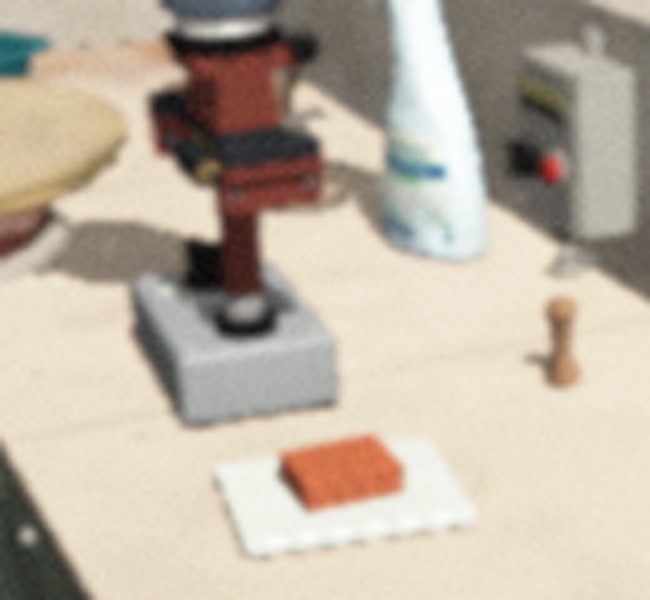

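Request:
move_arm:
  rows:
    - [0,0,-3,0,1]
    - [0,0,-6,0,1]
    - [0,0,-8,0,1]
    - [0,0,-8,0,1]

```text
t: 51.2
ee_pos: [482.9, 301.7, 50.8]
orientation: [-0.006, 1.572, 0.005]
ft_force: [-0.6, 0.5, 3.5]
width: 0.6
```

Request:
move_arm:
  rows:
    - [0,0,-1,0,1]
    - [0,0,-2,0,1]
    - [0,0,-2,0,1]

```text
t: 51.58
ee_pos: [482.9, 301.7, 48.8]
orientation: [-0.006, 1.572, 0.005]
ft_force: [-0.6, -0.6, 2.7]
width: 0.2
```

Request:
move_arm:
  rows:
    - [0,0,-1,0,1]
    - [0,0,-2,0,1]
    - [0,0,-2,0,1]

```text
t: 51.95
ee_pos: [483.0, 301.7, 48.0]
orientation: [-0.006, 1.571, 0.005]
ft_force: [-2.8, -2.9, 14.8]
width: 0.2
```

Request:
move_arm:
  rows:
    - [0,0,-1,0,1]
    - [0,0,-2,0,1]
    - [0,0,-2,0,1]

```text
t: 52.32
ee_pos: [483.0, 301.8, 47.8]
orientation: [-0.006, 1.571, 0.005]
ft_force: [-6.9, -3.8, 23.0]
width: 0.7
```

```bash
python3 - <<'E'
from h import *
c,im=shot('wrist','B1');c,im2=shot('side','B_side')
a=cv2.resize(im[160:270,250:390],None,fx=4,fy=4,interpolation=cv2.INTER_CUBIC)
b=cv2.imread('pics/A1.png');b=cv2.resize(b[160:270,250:390],None,fx=4,fy=4,interpolation=cv2.INTER_CUBIC)
cv2.imwrite('pics/B2.png',np.hstack([b[:,:400],a[:,:400]]))
s=cv2.imread('pics/A_side.png')
cv2.imwrite('pics/B3.png',np.hstack([cv2.resize(x[165:200,250:290],None,fx=9,fy=9,interpolation=cv2.INTER_CUBIC) for x in(s,im2)]))
E
```

```text
(no output)
```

View pics/B2.png

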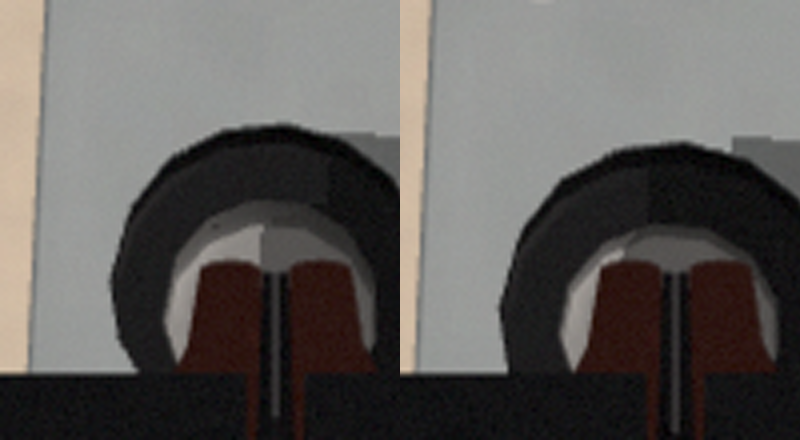

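View pics/B3.png

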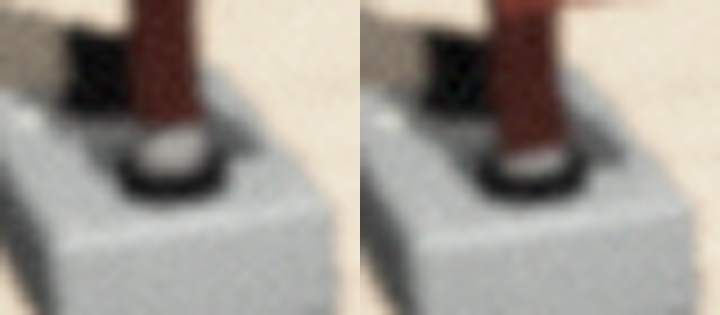

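Request:
move_arm:
  rows:
    - [0,0,1,0,1]
    - [0,0,1,0,1]
    - [0,0,1,0,1]

```text
t: 52.8
ee_pos: [482.9, 301.7, 48.7]
orientation: [-0.006, 1.571, 0.005]
ft_force: [0.1, -0.8, 5.3]
width: 0.6
```

Request:
move_arm:
  rows:
    - [0,0,2,0,1]
    - [0,0,2,0,1]

```text
t: 53.05
ee_pos: [482.9, 301.7, 50.7]
orientation: [-0.006, 1.571, 0.005]
ft_force: [-0.8, -0.4, 3.0]
width: 0.4
```

Request:
move_arm:
  rows:
    - [0,0,2,0,1]
    - [0,0,2,0,1]

```text
t: 53.3
ee_pos: [482.9, 301.7, 52.7]
orientation: [-0.006, 1.571, 0.005]
ft_force: [-0.0, 0.0, 1.7]
width: 0.8
```

Request:
move_arm:
  rows:
    - [0,0,2,0,1]
    - [0,0,2,0,1]

```text
t: 53.55
ee_pos: [482.9, 301.7, 54.6]
orientation: [-0.006, 1.571, 0.005]
ft_force: [0.1, -0.2, 0.1]
width: 0.5
```

Request:
move_arm:
  rows:
    - [0,0,40,0,1]
    - [-10,-30,90,0,1]
    - [-10,-80,140,0,1]
    - [-10,-110,160,0,1]
    - [-10,-110,160,0,1]
    - [-10,-110,160,0,1]
    - [-10,-110,160,0,1]

```text
t: 54.42
ee_pos: [472.2, 192.3, 213.3]
orientation: [-0.007, 1.574, 0.005]
ft_force: [0.2, 0.5, -0.2]
width: 0.2
```

```bash
python3 look.py C1 33; python3 - <<'E'
from h import *
im=cv2.imread('pics/C1.png');cv2.imwrite('pics/C2.png',cv2.resize(im[60:250,180:460],None,fx=2.8,fy=2.8,interpolation=cv2.INTER_CUBIC))
c,im=shot('top','C_top')
for t in tiles(im,c,33):print('top',np.round(t[:5],1))
E
```

```text
t 54.48 [472.2 192.3 213.3] jawyaw 90.45 w 0.3 f [-0.1  0.5  0. ]
[569.5 541.1  43.7  15.7  68.1] [[625. 264.]]
[4.778e+02 1.206e+02 6.400e+01 5.290e+01 4.000e-01] [[250. 179.]]
top [479.4 106.7  58.3  27.7  -1. ]
```

View pics/C1.png

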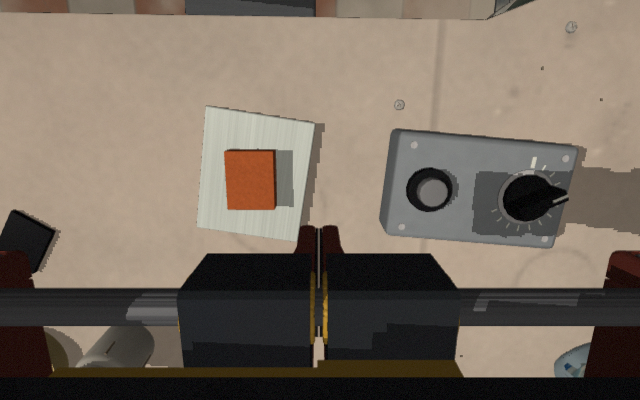

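View pics/C_top.png

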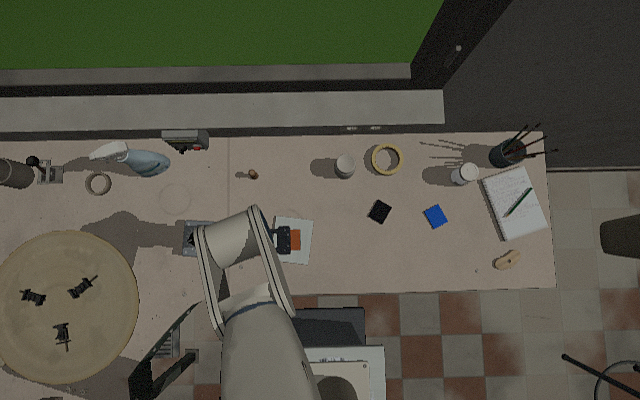

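```bash
python3 - <<'E'
from h import *
im=cv2.imread('pics/C1.png');c=Cam('wrist')
x0,y0=490,160
cv2.imwrite('pics/C3.png',cv2.resize(im[y0:y0+70,x0:x0+90],None,fx=8,fy=8,interpolation=cv2.INTER_CUBIC))
g=im[y0:y0+70,x0:x0+90].min(2); m=(g>150).astype(np.uint8)
n,l,s,ce=cv2.connectedComponentsWithStats(m)
for i in range(1,n):
    if s[i,4]<8: continue
    ys,xs=np.nonzero(l==i)
    for z in(55,86):
        P=c.plane(np.c_[xs+x0,ys+y0],z)[:,:2]; ctr=P.mean(0); v=np.linalg.svd(P-ctr)[2][0]
        r=ctr-[490.1,401]; 
        print(i,s[i,4],z,ctr.round(1),'line dir',np.degrees(np.arctan2(v[1],v[0])).round(1),'radial cw from off',((180-4.47-np.degrees(np.arctan2(r[1],r[0])))%360).round(1))
E
```

```text
1 32 55 [453.8 404.1] line dir -2.4 radial cw from off 0.4
1 32 86 [449.2 385. ] line dir -2.4 radial cw from off 334.1
3 10 55 [457.2 415.2] line dir -20.7 radial cw from off 18.9
3 10 86 [452.3 395.1] line dir -20.7 radial cw from off 346.7
4 32 55 [462.6 400.1] line dir 93.6 radial cw from off 353.8
4 32 86 [457.2 381.4] line dir 93.6 radial cw from off 324.8
```

View pics/C3.png

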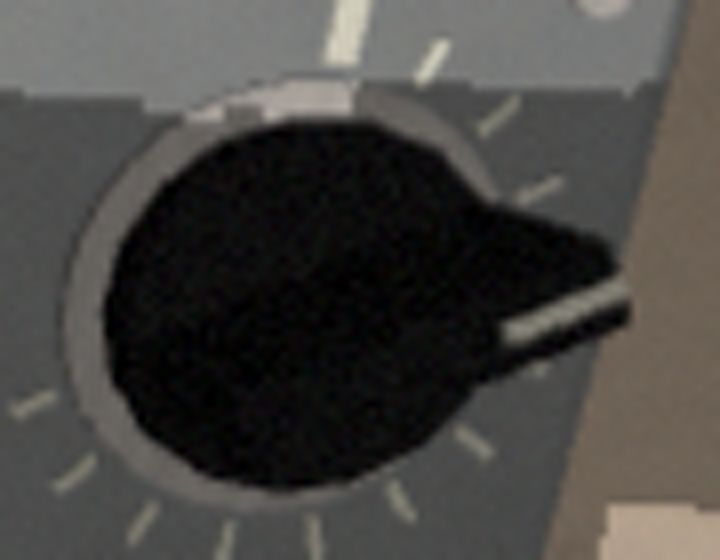

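```bash
python3 - <<'E'
from h import *
c=Cam('wrist')
P=c.plane([[490+503/8,160+333/8],[490+623/8,160+285/8]],86)[:,:2];print(P)
d=P[1]-P[0];r=P.mean(0)-[490.1,401]
for v in(d,r):print((180-4.47-np.degrees(np.arctan2(v[1],v[0])))%360)
E
```

```text
[[484.34314562 408.94059585]
 [478.51157384 421.67798051]]
60.93021652995448
54.31058866909781
```

```bash
python3 -c "
from workcell import ctrl
print(ctrl.get_obs()['t'],ctrl.close_job())"
```

```text
the job is handed in; nothing more can be done
54.525 None
```

I finished every step and handed the job in at 54.5 s; the hand-in gives no verdict.

**What I did**
- I turned the dial back to its off stop, with the pointer in line with the long tick, then forward 3 clicks for the three tiles.
- I stacked the three terracotta tiles in the middle of the plate and squared the pile by squeezing it across both sides.
- I pressed the start button fully in and let it go. The force rose along the spring to about 5 N, then sharply to 23 N at the stop.

**Last checks**
- **Pile:** it read (477.8, 120.6) mm against a plate middle of (478.4, 119.0) mm. The edges looked flush in the wrist view, and the squeeze widths were 63.8 and 51.8 mm.
- **Dial:** the pointer line measured 60.9° from off, against 60° for 3 clicks.
- **Button:** the force was back to zero once I lifted off, and the last picture shows it out.
- **Jar and stamp:** they look unmoved in the last top picture.

**What failed or disagreed**
- The visible fingertips end about 22 mm short of the reported tool point. My first closing on the dial and on the first tile therefore missed, and I repeated both lower. The first tile miss only touched its top, at about 4 N.
- The dial angle taken from the pointer's position, instead of its direction, came out at 54°. I trusted the direction.
- The last top-view tile reading was no use because the arm hid part of the pile.

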